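Turn the tablet onto its screen at the tilt-up stop

ROBOT

A 6-joint arm with a two-finger parallel gripper is mounted at the origin on the work surface. World frame = base frame: x ahead of the robot, y to its left, z up, the work surface at z = 0. Lengths are in mm, angles in rad, forces in N, time in s.
With the tool pointing down it reaches from about 325 to 750 mm from the base axis. Payload 7.6 kg.
Tool frame: the origin (TCP) lies at the very end of the fingers, on their centre line; the grasp point (between the pads) lies 19 mm behind it; x points along the fingers, y is the direction in which the jaws open and shut, and the axes are right-handed (so a half turn about x gives the same grasp; the last joint's range is limited). The gripper opens to 85 mm and grips with 20 to 120 N. Pads are 22 mm wide; open, the fingers measure 114 mm over their backs; the gripper's body (76 mm by 85 mm) begins 54 mm behind the grasp point. The pads swing forward as they close: fully open they stand 13 mm farther back than shut.
Start: joints at [1.155, 0.052, 1.401, -0, 1.689, -0.07], TCP at [177.933, 493.949, 231.323] pointing down, gripper open.
Joint ranges: [-2.9, 2.9], [-0.91, 2.17], [0.12, 2.37], [-1.06, 4.2], [0.26, 2.73], [-2.93, 2.93]. Speed limits (rad/s): [2.57, 2.57, 3.01, 3.14, 3.14, 3.14].

INTERFACE

Orientations are given as a unit quaternion [w, x, y, z].
In Python, from rig import robot gives the robot as it stands.
- The arm moves only by the tool send_rows, never from a script. Its argument "deltas" is a list of rows, each an object with "offset": the shift along the tool's x, y, z as a fraction of full scale, a list of three; "delta_rot": the turn, a rotation vector about the tool's x, y, z as a fraction of full scale, a list of three. A call has 1 to 12 rows; each row shifts and turns the pose as measured when the row begins, along the tool's axes as they then stand; what a row does not reach is not made up. Full scale, the value 1, is 0.06 m for a shift and 8 degrees for a turn. A row lasts 1/8 s, in which the tool goes at most 62.5 mm and 10.7 degrees, less where a joint would pass 70% of its speed; a pose out of reach is approached as far as the arm can. A call with a number of a shift or a turn outside -1 to 1 is refused whole. A call with a gripper value outside its range is refused whole. "jaw" is the opening in per cent of the stroke, from 0 (shut) to 100 (fully open), set as the call begins (left out, the last holds). The fingers move at their own pace and stop on an object; "squeeze" is the grip in N (left out, the last holds). Time passes only in rows, so rows that do not move let the fingers close. It gives the time, the measured TCP pose, the force and the opening at its end, in the units of the state.
- robot.sense(): the state, without advancing time (a new reading comes with each control period).
- robot.get_image(name): name is "side" or "top"; returns (picture, depth): 480x640x3 uint8, blue, green, red; 480x640 float32, mm along the optical axis (not along the pixel's ray), 0 where there is no reading.
- robot.get_calibration(name): a dict with "fovy" (degrees; the focal length in pixels is half the picture's height over the tangent of half this angle, whatever the lens; pixels are square), "cx", "cy" (the principal point, pixels), "camera_from_world" (4x4, takes a point from world to camera coordinates). Camera axes: x right, y down, z forward; pixel columns grow to the right and rows downward; lengths in mm; the calibration is good to about 2 mm. A picture is of the moment at which its call begins. get_calibration takes no time and is no camera call.
- robot.sign_off(): hands the job in, once; it reports no verdict.
Trained networks look in the newest picture that a camera, given by its name, has taken for a name from the list of things; names that differ only in an ending like _2 or _b are one class to them, and where a whole thing is asked for, a point or a joint stands for the part that bears it (a point fixed in the world has none). Each returns a list of dicts, best first, with "score" (0 to 1); they miss things now and then, are a little off and sometimes report something else, mostly with a low value. They report only what shows in the picture. A call takes as long as a camera call. They do not tell look-alikes from the thing itself.
- robot.regions_of(name, camera): "mask" (480x640 bool, what is visible of it).
- robot.landmark_of(name, camera): "centre" ([x, y, z] in mm, in world coordinates, good to about 4 mm: a listed point, or the origin of a listed thing).
The state is a dict: "time_s": time; "joint_positions": joint angles; "joint_vel": joint speeds; "effort": joint torques, N m; "tcp_pos": TCP position; "eef_rot": TCP orientation; "wrist_force": force on the tool from outside, world axes, zero at the start; "moment": the same for the moment, N m; "width": finger opening in mm.
Only numpy, scipy, OpenCV 4.12 (cv2) and the standard library are available. Lean on these libraries where they do the work, as an engineer would, in place of code of your own. Each camera call takes 0.05 s, during which the arm holds its last target. There are 200 camera calls.

TASK

Turn the tablet over so that its back can be opened: push it across the mat against the bent metal stop so that the edge facing the stop rides up it, until its other edge is fully home at the stop's toe and it leans there by itself, untouched. Then tip it over away from the stop and let it down gently, without a slap, so that it lies flat on the mat in front of the stop with its screen down. Never push on it with more than 12 N, and leave the tray, screwdriver and jar where they are.

Things in the scene. Friction and masses are not known exactly. Their poses are not given: they have to be found in the camera images.
- tablet: Rugged black tablet of smooth hard plastic, 105 mm (its x) by 150 mm (y), 14 mm thick, 0.19 to 0.3 kg, lying screen up: glossy screen on its +z face, grey back with camera beneath. Origin: centre of the back face; z points out of the screen.
- tablet_heel (a point): Middle of the tablet's square long edge (+x side, away from the stop), at the back face: the line that stays on the mat while the other edge rides up, and about which the tablet tips over. Sliding the tablet up takes a push of 1 to 8 N here; the push rises sharply once home. Whatever pushes must keep its body clear of the tablet's rising face.
- stop: Dark foot plate, 62 x 210 x 3 mm, of the tilt-up stop, fixed on the mat; on it is clamped a bent aluminium face plate, 190 mm wide (y). The face plate's toe line stands 12 mm or less to either side of this origin along x: where it is clamped is not measured, so feel for it. Origin on the mat, 40 mm before the foot plate's edge; x points level out of the face, away from the robot, to the tablet.
- mat: Fixed grippy blue rubber mat, 480 mm (x) by 540 mm (y), 2 mm thick; origin at the centre of its underside; its top is 2 mm above the work surface. The tablet's edge stays put on it while the tablet is tipped upright, but may creep back to the nose as the tablet is let down.
- screw_tray: Bystander: small open steel parts tray with dividers, 100 x 75 x 22 mm. Origin: centre of its underside.
- driver: Bystander: screwdriver, 170 mm long, lying along its x. Origin at mid length on the underside.
- flux_jar: Bystander: closed white jar, 52 mm across, 50 mm high. Origin: centre of its underside.
- tablet_rim (a point): Middle of the tablet's other long edge (-x side), 7 mm above the back face. It faces the stop at the start and is bevelled beneath (7 mm, 45 degrees) so as to ride up the stop. Tablet fully home: its back bears on nose and top edge, heel 3 mm before the toe, 55 degrees from level, upper edge 47 to 58 mm behind the toe and 86 to 94 mm up; it stays by itself.
- stop_mid (a point): The same point as the origin of stop: the middle place of the toe line. Face plate's profile, x from its toe, height over the mat: nose 4 mm high at 0, 49-degree ramp up to 36 mm at -28 mm, steep wall up to its top edge 60 mm high at -40 mm. Tightly clamped, smooth, rigid.
There are look-alikes about, which are no part of the job. There is more than one size of the tablet; the job needs the smaller. There is more than one size of the stop; the one meant has the size given above.

How it is judged (in metres and radians):
On the way, in this order (a step that is already met when the one before it is completed fails the run):
1. the tablet leans against the stop by itself, untouched, its heel on the mat and fully home at the toe (within about 2 mm, by its lean of 53 to 60 degrees) (angle between tablet's own z axis and vertical between 0.925 and 1.05 rad and x of tablet_heel in the frame of stop between -0.02 and 0.02 m and z of tablet_heel in the frame of stop below 0.004 m and contact force between tablet and the fingers below 0.1 N and contact force between tablet and the arm below 0.1 N and angular speed of tablet below 0.1 rad/s), for 0.3 s.
2. the tablet has tipped past upright, away from the stop (angle between tablet's own z axis and vertical above 1.75 rad), for 0.1 s.
At the end, for the whole second after the job is handed in: The tablet lies at rest flat (within 3.5 degrees) on the mat, screen down, untouched, in front of the stop: its centre 20 to 170 mm out from the stop's origin and within 80 mm of the stop's middle line (angle between tablet's own z axis and vertical above 3.08 rad and x of tablet in the frame of stop between 0.02 and 0.17 m and y of tablet in the frame of stop between -0.08 and 0.08 m and height (world z) of tablet below 0.02 m and linear speed of tablet below 0.01 m/s and angular speed of tablet below 0.1 rad/s and contact force between tablet and the fingers below 0.1 N and contact force between tablet and the arm below 0.1 N).
It fails at once if the robot pushes on the tablet with more than 12 N (contact force between tablet and the fingers above 12 N or contact force between tablet and the arm above 12 N).
It fails at once if the tablet falls or slaps down (turns faster than 10 rad/s: its free edge dropped from more than about 35 mm) (angular speed of tablet above 10 rad/s).
It fails at once if a bystander is moved more than 15 mm (distance of any of screw_tray, driver, flux_jar from where it was at the start of the episode above 0.015 m).
It also fails if it takes over 64 s, if anything falls off the work surface, if the arm or the gripper's body presses on something with over 40 N, if the wrist force passes 120 N, or if a joint passes its speed limit or range.

## Working session

There is one attempt and no reset: what is moved stays moved. The work goes in short steps, Python scripts to look and compute and a tool call to move; the robot and the scene stay as the last step left them, time stands still between calls to the robot, and variables do not carry over. Pictures are saved under pics/ and viewed, about 8 in all and at most 12, crops included, and the job is handed in when it is done.

Besides the shell and the picture viewer there is one more tool, called after "Call:" by a JSON object that holds its "op" and its "data". send_rows: Moves the arm, as the interface text tells. Shift numbers are shares of 0.06 m and turn numbers shares of 8 degrees, none past 1 either way. Its arguments: {"type":"object","properties":{"deltas":{"type":"array","items":{"type":"object","properties":{"offset":{"type":"array","items":{"type":"number"}},"delta_rot":{"type":"array","items":{"type":"number"}}}}},"jaw":{"type":"number"},"squeeze":{"type":"number"}},"required":["deltas"]}

```bash
mkdir -p pics; cat > h.py <<'E'
import numpy as np, cv2
from rig import robot
def cam(n):
    c=robot.get_calibration(n); f=240/np.tan(np.radians(c["fovy"])/2)
    return c,f,np.array(c["camera_from_world"])
def world(n,dep):
    c,f,T=cam(n); v,u=np.mgrid[:480,:640]
    P=np.stack([(u-c["cx"])/f*dep,(v-c["cy"])/f*dep,dep,np.ones_like(dep)],-1)
    return (P@np.linalg.inv(T).T)[...,:3]
def proj(n,p):
    c,f,T=cam(n); q=T[:3,:3]@np.array(p)+T[:3,3]
    return q[0]/q[2]*f+c["cx"],q[1]/q[2]*f+c["cy"]
E
cat > a.py <<'E'
from h import *
s=robot.sense(); print(s)
for n in("top","side"):
    im,d=robot.get_image(n); cv2.imwrite(f"pics/{n}0.png",im); np.save(n+"0.npy",d)
    W=world(n,d)
    for t in("tablet","stop","tablet_heel","tablet_rim","stop_mid","screw_tray","driver","flux_jar"):
        L=robot.landmark_of(t,n)
        print(n,t,[(np.round(x["centre"]).tolist(),round(x["score"],2)) for x in L[:4]])
    for t in("tablet","stop"):
        for r in robot.regions_of(t,n)[:3]:
            m=r["mask"]&(d>0); P=W[m]; ys,xs=np.nonzero(m)
            R=cv2.minAreaRect(P[:,:2].astype(np.float32))
            print(n,t,round(r["score"],2),"px",xs.mean().round(),ys.mean().round(),"rect",np.round(R[0]),np.round(R[1]),round(R[2],1),"z",np.percentile(P[:,2],[5,50,95]).round())
E
python3 a.py
```

```text
{'time_s': 0.0, 'joint_positions': array([ 1.15473016e+00,  5.28668187e-02,  1.40172726e+00,  2.08217179e-05,
        1.68856999e+00, -7.03392179e-02]), 'joint_vel': array([-0.00019196,  0.00120093, -0.00016826,  0.00048142,  0.00054144,
       -0.00037433]), 'effort': array([-1.76594727e-03, -3.81667221e+01, -3.60189843e+01, -1.69444716e-04,
        6.14274148e-03,  3.85158887e-05]), 'tcp_pos': array([177.78655179, 493.67083119, 230.45540306]), 'eef_rot': array([ 0.6964273 ,  0.12108673,  0.69670908, -0.12216167]), 'wrist_force': array([-0.72249869, -0.77708826,  0.20672688]), 'moment': array([-0.02749671,  0.05093002, -0.03256601]), 'width': 85.43382737334119}
top tablet [([338.0, -459.0, -2.0], 0.8), ([604.0, -90.0, 2.0], 0.64)]
top stop [([501.0, -51.0, -0.0], 0.9), ([315.0, 463.0, -2.0], 0.6)]
top tablet_heel [([306.0, -524.0, 1.0], 0.75), ([654.0, -105.0, 1.0], 0.69)]
top tablet_rim [([553.0, -72.0, 7.0], 0.87), ([378.0, -403.0, 5.0], 0.87)]
top stop_mid [([312.0, 464.0, 0.0], 0.98), ([504.0, -54.0, 3.0], 0.68), ([572.0, 371.0, 1.0], 0.6)]
top screw_tray [([558.0, -359.0, 1.0],
[... 516 characters left out ...]
.0], 0.73), ([502.0, -53.0, 1.0], 0.61)]
side tablet_heel []
side tablet_rim [([375.0, -402.0, 9.0], 0.82), ([552.0, -74.0, 5.0], 0.73)]
side stop_mid [([506.0, -50.0, 3.0], 0.69), ([312.0, 462.0, 3.0], 0.65)]
side screw_tray [([555.0, -364.0, -1.0], 0.82), ([452.0, 351.0, 3.0], 0.53)]
side driver [([570.0, 372.0, 3.0], 0.59)]
side flux_jar [([449.0, 352.0, 0.0], 0.74)]
side tablet 0.77 px 409.0 162.0 rect [ 343. -478.] [173. 221.] 61.3 z [ 8. 19. 24.]
side tablet 0.73 px 295.0 218.0 rect [ 603. -101.] [174. 121.] 70.9 z [ 9. 16. 21.]
side stop 0.82 px 339.0 245.0 rect [445. -53.] [236. 100.] 77.2 z [ 3.  9. 46.]
side stop 0.65 px 348.0 431.0 rect [238. 458.] [276. 154.] 85.9 z [ 2. 10. 77.]
```

View pics/top0.png

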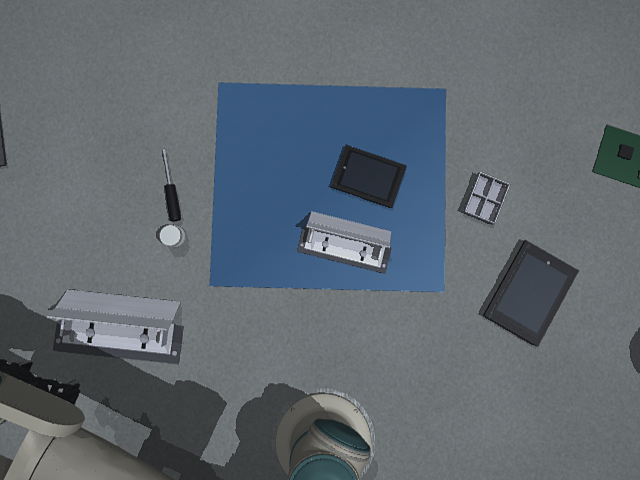

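View pics/side0.png

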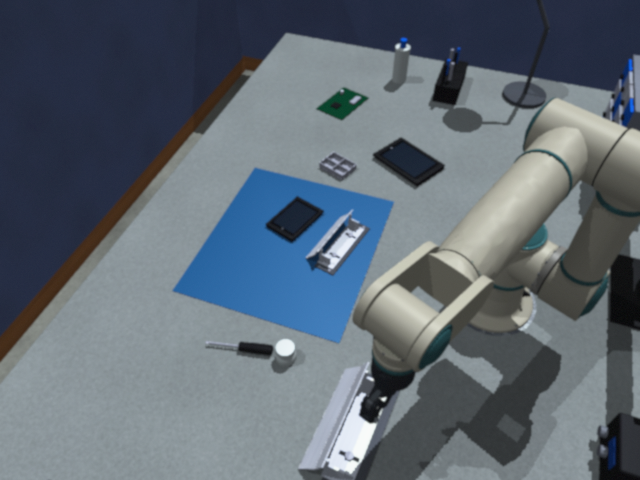

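The picture shows the small tablet at about (369,176) px and its stop at (346,242) px, both on the mat. The large tablet at (531,293) and the large stop at (117,326) are the look-alikes. The tray is at (485,197), the driver at (170,190) and the jar at (171,235).

```bash
cat >> h.py <<'E'
from scipy.spatial.transform import Rotation as Ro
def pose():
    s=robot.sense(); q=s["eef_rot"]; return np.array(s["tcp_pos"]),Ro.from_quat([q[1],q[2],q[3],q[0]]),s
PSI=np.radians(-12.9); O=np.array([503.,-52.,2.])
def S(): return np.array([[np.cos(PSI),-np.sin(PSI),0],[np.sin(PSI),np.cos(PSI),0],[0,0,1]])
def instop(p): return (np.asarray(p)-O)@S()      # world->stop, z over mat
def tow(p): return O+S()@np.asarray(p,float)
def ori(phi,jx=False):
    # tool x points down, tipped by phi deg so that the gripper body leans to +x of stop; jaw along stop y (or x if jx)
    f=np.radians(phi); x=np.array([-np.sin(f),0,-np.cos(f)])
    y=np.array([np.cos(f),0,-np.sin(f)]) if jx else np.array([0,1.,0])
    return Ro.from_matrix(S()@np.stack([x,y,np.cross(x,y)],1))
def plan(wps,p=None,R=None):
    """wps: list of (stop pos, rot, rows); prints rows"""
    if p is None: p,R,_=pose()
    out=[]
    for q,Rt,n in wps:
        q=tow(q); r=(R.inv()*Rt).as_rotvec()
        for i in range(n):
            p2=p+(q-p)/(n-i); R2=R*Ro.from_rotvec(r/n)
            out.append(dict(offset=[round(float(v),2) for v in R.inv().apply(p2-p)/60],delta_rot=[round(float(v),2) for v in np.degrees((R.inv()*R2).as_rotvec())/8])); p,R=p2,R2
    import json; print(json.dumps(out).replace(" ",""))
def st():
    p,R,s=pose(); x=S().T@R.as_matrix()
    print("t",round(s["time_s"],2),"tcp stop",instop(p).round(1),"toolx",x[:,0].round(3),"tooly",x[:,1].round(3),"F stop",(S().T@s["wrist_force"]).round(2),"w",round(s["width"],1),"j",s["joint_positions"].round(2))
E
cat > b.py <<'E'
from h import *
d=np.load("top0.npy"); W=world("top",d); Q=instop(W.reshape(-1,3))
m=(abs(Q[:,0]+20)<90)&(abs(Q[:,1])<130)&(d.ravel()>0)
t=m&(Q[:,2]>50)&(Q[:,2]<70); A=Q[t]; print("top edge",len(A),A[:,0].min(),np.median(A[:,0]),A[:,0].max(),"y",A[:,1].min(),A[:,1].max(),"fit",np.degrees(np.arctan(np.polyfit(A[:,1],A[:,0],1)[0])))
for y0 in(-50,0,50):
    k=m&(abs(Q[:,1]-y0)<20); 
    print(y0,[(x,np.median(Q[k&(abs(Q[:,0]-x)<2),2]).round(1)) for x in range(-64,20,4)])
b=(abs(Q[:,0]-109)<75)&(abs(Q[:,1]+16)<100)&(Q[:,2]>7)&(Q[:,2]<25)&(d.ravel()>0)
print("tablet",cv2.minAreaRect(Q[b][:,:2].astype(np.float32)),np.median(Q[b][:,2]))
print("tabl. corners z", proj("top",tow([160,-16,14])))
st(); 
R0=pose()[1]
for n,R in(("y0",ori(0)),("y180",ori(0)*Ro.from_euler("x",180,degrees=True)),("jx",ori(0,True)),("jx180",ori(0,True)*Ro.from_euler("x",180,degrees=True))): print(n,np.degrees((R0.inv()*R).as_rotvec()).round(1))
E
python3 b.py
```

```text
top edge 269 -48.53444106458234 -42.72166393465409 -37.110777740781685 y -96.72819473530767 92.4826974907596 fit -0.042374564717839694
-50 [(-64, np.float64(7.8)), (-60, np.float64(6.2)), (-56, np.float64(7.5)), (-52, np.float64(7.0)), (-48, np.float64(5.6)), (-44, np.float64(10.8)), (-40, np.float64(53.2)), (-36, np.float64(45.0)), (-32, np.float64(38.6)), (-28, np.float64(32.2)), (-24, np.float64(27.4)), (-20, np.float64(23.1)), (-16, np.float64(19.0)), (-12, np.float64(13.6)), (-8, np.float64(9.8)), (-4, np.float64(5.1)), (0, np.float64(0.2)), (4, np.float64(1.1)), (8, np.float64(-0.5)), (12, np.float64(-0.1)), (16, np.float64(0.8))]
0 [(-64, np.float64(5.0)), (-60, np.float64(5.3)), (-56, np.float64(6.3)), (-52, np.float64(5.5)), (-48, np.float64(6.8)), (-44, np.float64(52.6)), (-40, np.float64(51.9)), (-36, np.float64(46.1)), (-32, np.float64(36.8)), (-28, np.float64(32.3)), (-24, np.float64(28.6)), (-20, np.float64(23.7)), (-16, np.float64(18.7)), (-12, np.float64(14.6)), (-8, np.float64(8.5)), (-4, np.float64(3.6)), (0, np.float64(0.1)), (4, np.float64(-0.4)), (8, np.float64(0
[... 319 characters left out ...]
(27.7)), (-20, np.float64(23.2)), (-16, np.float64(18.3)), (-12, np.float64(13.5)), (-8, np.float64(9.6)), (-4, np.float64(4.9)), (0, np.float64(-0.4)), (4, np.float64(0.2)), (8, np.float64(1.2)), (12, np.float64(-0.4)), (16, np.float64(-1.2))]
tablet ((106.41307830810547, -12.177177429199219), (190.24072265625, 109.9648208618164), 84.29146575927734) 14.436525460981102
tabl. corners z (np.float64(374.0915151417024), np.float64(153.78430290990718))
t 1.1 tcp stop [-438.8  459.6  229.3] toolx [ 0.  0. -1.] tooly [0.12  0.993 0.   ] F stop [ 0.34  0.31 -0.1 ] w 85.6 j [ 1.15  0.05  1.4  -0.    1.69 -0.07]
y0 [-6.9  0.  -0. ]
y180 [173.1  -0.   -0. ]
jx [83.1 -0.  -0. ]
jx180 [-96.9   0.   -0. ]
```

```bash
python3 -c "
from h import *
plan([([188,-14,80],ori(0),15)])"
```

```text
[{"offset":[0.17,-0.44,0.75],"delta_rot":[-0.06,0.0,-0.0]},{"offset":[0.17,-0.44,0.75],"delta_rot":[-0.06,0.0,-0.0]},{"offset":[0.17,-0.45,0.75],"delta_rot":[-0.06,0.0,-0.0]},{"offset":[0.17,-0.46,0.74],"delta_rot":[-0.06,0.0,-0.0]},{"offset":[0.17,-0.46,0.74],"delta_rot":[-0.06,0.0,-0.0]},{"offset":[0.17,-0.47,0.74],"delta_rot":[-0.06,0.0,-0.0]},{"offset":[0.17,-0.47,0.73],"delta_rot":[-0.06,0.0,-0.0]},{"offset":[0.17,-0.48,0.73],"delta_rot":[-0.06,0.0,-0.0]},{"offset":[0.17,-0.49,0.72],"delta_rot":[-0.06,0.0,-0.0]},{"offset":[0.17,-0.49,0.72],"delta_rot":[-0.06,0.0,-0.0]},{"offset":[0.17,-0.5,0.72],"delta_rot":[-0.06,0.0,-0.0]},{"offset":[0.17,-0.5,0.71],"delta_rot":[-0.06,0.0,-0.0]},{"offset":[0.17,-0.51,0.71],"delta_rot":[-0.06,0.0,-0.0]},{"offset":[0.17,-0.51,0.7],"delta_rot":[-0.06,0.0,-0.0]},{"offset":[0.17,-0.52,0.7],"delta_rot":[-0.06,0.0,-0.0]}]
```

Call:
{"op": "send_rows", "data": {"deltas": [{"offset": [0.05, -0.44, 0.75], "delta_rot": [-0.06, 0, 0]}, {"offset": [0.05, -0.44, 0.75], "delta_rot": [-0.06, 0, 0]}, {"offset": [0.05, -0.45, 0.75], "delta_rot": [-0.06, 0, 0]}, {"offset": [0.05, -0.46, 0.74], "delta_rot": [-0.06, 0, 0]}, {"offset": [0.05, -0.46, 0.74], "delta_rot": [-0.06, 0, 0]}, {"offset": [0.05, -0.47, 0.74], "delta_rot": [-0.06, 0, 0]}, {"offset": [0.05, -0.47, 0.73], "delta_rot": [-0.06, 0, 0]}, {"offset": [0.05, -0.48, 0.73], "delta_rot": [-0.06, 0, 0]}, {"offset": [0.05, -0.49, 0.72], "delta_rot": [-0.06, 0, 0]}, {"offset": [0.05, -0.49, 0.72], "delta_rot": [-0.06, 0, 0]}, {"offset": [0.05, -0.5, 0.72], "delta_rot": [-0.06, 0, 0]}, {"offset": [0.05, -0.5, 0.71], "delta_rot": [-0.06, 0, 0]}], "jaw": 100}}

```text
time_s: 2.6
tcp_pos: [595.1, 2.5, 195.7]
eef_rot: [0.704, 0.084, 0.701, -0.082]
wrist_force: [0.8, -0.2, 1.0]
width: 85.1
```

```bash
python3 -c "
from h import *
st();plan([([188,-14,120],ori(0),5),([188,-14,30],ori(0),3)])"
```

```text
t 2.6 tcp stop [ 77.6  73.6 193.7] toolx [ 0.004  0.004 -1.   ] tooly [0.01  1.    0.004] F stop [0.77 0.01 1.05] w 85.1 j [-0.06  0.26  1.24  0.    1.64 -1.39]
[{"offset":[0.25,-0.29,0.37],"delta_rot":[-0.01,0.01,-0.01]},{"offset":[0.25,-0.29,0.37],"delta_rot":[-0.01,0.01,-0.01]},{"offset":[0.25,-0.29,0.37],"delta_rot":[-0.01,0.01,-0.01]},{"offset":[0.25,-0.29,0.37],"delta_rot":[-0.01,0.01,-0.01]},{"offset":[0.25,-0.29,0.37],"delta_rot":[-0.01,0.01,-0.01]},{"offset":[0.5,-0.0,-0.0],"delta_rot":[-0.0,0.0,0.0]},{"offset":[0.5,-0.0,-0.0],"delta_rot":[-0.0,0.0,0.0]},{"offset":[0.5,-0.0,-0.0],"delta_rot":[-0.0,0.0,0.0]}]
```

Call:
{"op": "send_rows", "data": {"deltas": [{"offset": [0.1, -0.3, 0.4], "delta_rot": [0, 0, 0]}, {"offset": [0.2, -0.3, 0.4], "delta_rot": [-0.02, 0.02, -0.02]}, {"offset": [0.25, -0.3, 0.4], "delta_rot": [-0.02, 0.02, -0.02]}, {"offset": [0.25, -0.3, 0.4], "delta_rot": [-0.02, 0.02, -0.02]}, {"offset": [0.25, -0.3, 0.4], "delta_rot": [0, 0, 0]}, {"offset": [0.4, 0, 0], "delta_rot": [0, 0, 0]}, {"offset": [0.4, 0, 0], "delta_rot": [0, 0, 0]}, {"offset": [0, 0, 0], "delta_rot": [0, 0, 0]}]}}

```text
time_s: 3.6
tcp_pos: [694.8, -121.6, 78.5]
eef_rot: [0.7, 0.081, 0.705, -0.083]
wrist_force: [-0.5, -0.4, -0.2]
width: 85.3
```

```bash
python3 -c "
from h import *
st();plan([([188,-14,20],ori(0),3)])"
```

```text
t 3.6 tcp stop [202.5 -25.   76.5] toolx [-0.007 -0.004 -1.   ] tooly [ 0.007  1.    -0.005] F stop [-0.35 -0.53 -0.22] w 85.3 j [-0.22  0.66  0.96 -0.    1.53 -1.56]
[{"offset":[0.31,0.06,-0.08],"delta_rot":[-0.02,-0.02,0.01]},{"offset":[0.31,0.06,-0.08],"delta_rot":[-0.02,-0.02,0.01]},{"offset":[0.31,0.06,-0.08],"delta_rot":[-0.02,-0.02,0.01]}]
```

Call:
{"op": "send_rows", "data": {"deltas": [{"offset": [0.3, 0.06, -0.06], "delta_rot": [-0.02, -0.02, 0.01]}, {"offset": [0.3, 0.06, -0.06], "delta_rot": [-0.02, -0.02, 0.01]}, {"offset": [0.3, 0.06, -0.06], "delta_rot": [-0.02, -0.02, 0.01]}, {"offset": [0.1, 0, 0], "delta_rot": [0, 0, 0]}, {"offset": [0, 0, 0], "delta_rot": [0, 0, 0]}]}}

```text
time_s: 4.22
tcp_pos: [689.9, -108.8, 24.9]
eef_rot: [0.707, 0.078, 0.699, -0.079]
wrist_force: [-0.2, -0.3, 0.1]
width: 85.6
```

```bash
python3 -c "
from h import *
st()
im,d=robot.get_image('side'); a=im[130:330,180:400]; cv2.imwrite('pics/s1.png',cv2.resize(a,None,fx=3,fy=3))"
```

```text
t 4.22 tcp stop [194.8 -13.6  22.9] toolx [ 0.012 -0.    -1.   ] tooly [-0.002  1.    -0.   ] F stop [-0.18 -0.32  0.14] w 85.6 j [-0.21  0.67  1.05 -0.    1.41 -1.56]
```

View pics/s1.png

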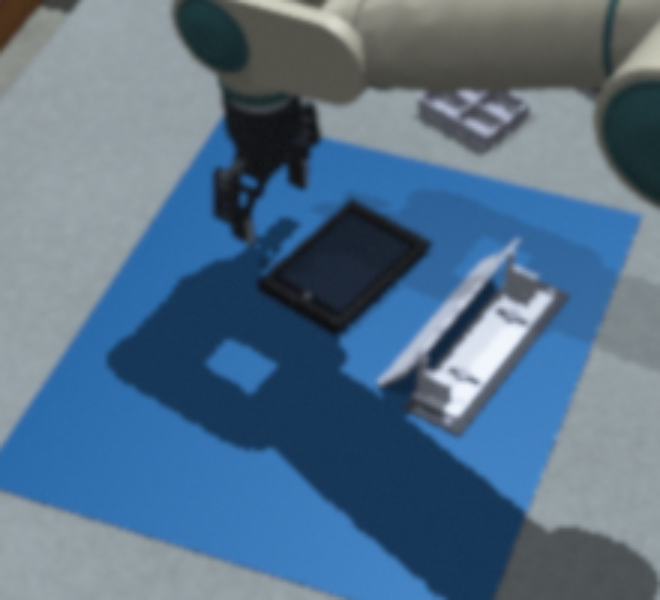

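The fingers hang open behind the heel edge, with tips near (245,240) in the crop, clear of the tablet. Next I feel for the mat.

Call:
{"op": "send_rows", "data": {"deltas": [{"offset": [0.2, 0, 0], "delta_rot": [0, 0.05, 0]}, {"offset": [0.1, 0, 0], "delta_rot": [0, 0, 0]}, {"offset": [0.05, 0, 0], "delta_rot": [0, 0, 0]}, {"offset": [0, 0, 0], "delta_rot": [0, 0, 0]}]}}

```text
time_s: 4.78
tcp_pos: [691.2, -109.4, 4.5]
eef_rot: [0.705, 0.078, 0.7, -0.079]
wrist_force: [0.6, 0.0, 0.5]
width: 85.6
```

```bash
python3 -c "
from h import *
st()"
```

```text
t 4.78 tcp stop [196.2 -13.9   2.5] toolx [ 0.007 -0.    -1.   ] tooly [-0.002  1.    -0.   ] F stop [0.57 0.15 0.54] w 85.6 j [-0.21  0.7   1.05 -0.    1.39 -1.56]
```

Call:
{"op": "send_rows", "data": {"deltas": [{"offset": [0.05, 0, 0], "delta_rot": [0, 0, 0]}, {"offset": [0.05, 0, 0], "delta_rot": [0, 0, 0]}, {"offset": [0, 0, 0], "delta_rot": [0, 0, 0]}]}}

```text
time_s: 5.15
tcp_pos: [691.3, -109.4, -1.6]
eef_rot: [0.705, 0.078, 0.7, -0.079]
wrist_force: [-0.1, 0.6, -1.0]
width: 85.0
```

```bash
python3 -c "
from h import *
st()"
```

```text
t 5.15 tcp stop [196.4 -13.9  -3.6] toolx [ 0.007 -0.    -1.   ] tooly [-0.002  1.    -0.   ] F stop [-0.22  0.6  -1.04] w 85.0 j [-0.21  0.71  1.05 -0.    1.38 -1.56]
```

Call:
{"op": "send_rows", "data": {"deltas": [{"offset": [0.1, 0, -0.1], "delta_rot": [0, 0.05, 0]}, {"offset": [0.0, 0, -0.1], "delta_rot": [0, 0, 0]}, {"offset": [0, 0, -0.05], "delta_rot": [0, 0, 0]}, {"offset": [0, 0, -0.05], "delta_rot": [0, 0, 0]}, {"offset": [0, 0, -0.05], "delta_rot": [0, 0, 0]}, {"offset": [0, 0, -0.05], "delta_rot": [0, 0, 0]}, {"offset": [0, 0, -0.05], "delta_rot": [0, 0, 0]}]}}

```text
time_s: 6.02
tcp_pos: [663.7, -103.0, -7.4]
eef_rot: [0.703, 0.079, 0.702, -0.079]
wrist_force: [1.4, 1.1, 0.2]
width: 85.3
```

```bash
python3 -c "
from h import *
st()"
```

```text
t 6.03 tcp stop [168.1 -13.9  -9.4] toolx [ 0.002  0.    -1.   ] tooly [-0.002  1.     0.   ] F stop [1.07 1.42 0.15] w 85.3 j [-0.21  0.64  1.16  0.    1.34 -1.56]
```

Call:
{"op": "send_rows", "data": {"deltas": [{"offset": [0.0, 0, -0.05], "delta_rot": [0, 0, 0]}, {"offset": [0.0, 0, -0.06], "delta_rot": [0, 0, 0]}, {"offset": [0, 0, -0.06], "delta_rot": [0, 0, 0]}, {"offset": [0, 0, -0.06], "delta_rot": [0, 0, 0]}, {"offset": [0, 0, -0.06], "delta_rot": [0, 0, 0]}, {"offset": [0, 0, -0.06], "delta_rot": [0, 0, 0]}]}}

```text
time_s: 6.78
tcp_pos: [642.1, -98.2, -7.2]
eef_rot: [0.704, 0.079, 0.702, -0.079]
wrist_force: [1.9, -0.2, -0.5]
width: 85.5
```

```bash
python3 -c "
from h import *
st()"
```

```text
t 6.78 tcp stop [145.9 -14.   -9.2] toolx [ 0.003 -0.    -1.   ] tooly [-0.002  1.    -0.   ] F stop [ 1.87  0.21 -0.48] w 85.5 j [-0.21  0.58  1.24 -0.    1.31 -1.56]
```

Call:
{"op": "send_rows", "data": {"deltas": [{"offset": [0.0, 0, -0.06], "delta_rot": [0, 0, 0]}, {"offset": [0.0, 0, -0.06], "delta_rot": [0, 0, 0]}, {"offset": [0, 0, -0.06], "delta_rot": [0, 0, 0]}, {"offset": [0, 0, -0.06], "delta_rot": [0, 0, 0]}, {"offset": [0, 0, -0.06], "delta_rot": [0, 0, 0]}, {"offset": [0, 0, -0.06], "delta_rot": [0, 0, 0]}, {"offset": [0, 0, -0.06], "delta_rot": [0, 0, 0]}]}}

```text
time_s: 7.65
tcp_pos: [615.8, -92.3, -7.2]
eef_rot: [0.704, 0.079, 0.702, -0.079]
wrist_force: [1.2, 0.1, -0.1]
width: 85.3
```

```bash
python3 -c "
from h import *
st();im,d=robot.get_image('side'); a=im[130:330,180:400]; cv2.imwrite('pics/s2.png',cv2.resize(a,None,fx=3,fy=3))"
```

```text
t 7.65 tcp stop [119.  -14.1  -9.2] toolx [ 0.003 -0.    -1.   ] tooly [-0.002  1.    -0.   ] F stop [ 1.14  0.36 -0.12] w 85.3 j [-0.21  0.52  1.34 -0.    1.29 -1.56]
```

View pics/s2.png

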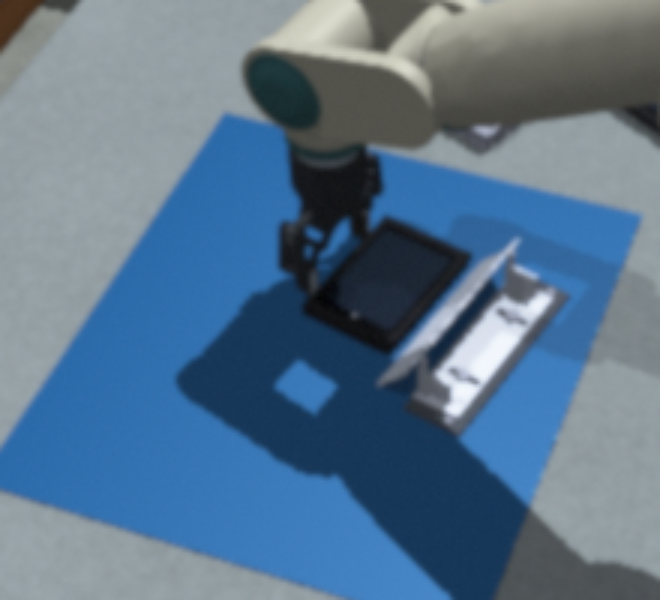

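Call:
{"op": "send_rows", "data": {"deltas": [{"offset": [0.02, 0, -0.05], "delta_rot": [0, 0.2, 0]}, {"offset": [0.01, 0, -0.05], "delta_rot": [0, 0.2, 0]}, {"offset": [0, 0, -0.05], "delta_rot": [0, 0.2, 0]}, {"offset": [0, 0, -0.05], "delta_rot": [0, 0.2, 0]}, {"offset": [0, 0, -0.05], "delta_rot": [0, 0, 0]}, {"offset": [0, 0, -0.05], "delta_rot": [0, 0, 0]}]}}

```text
time_s: 8.45
tcp_pos: [597.5, -88.1, -8.1]
eef_rot: [0.661, 0.083, 0.742, -0.074]
wrist_force: [1.7, -1.0, 0.3]
width: 85.4
```

```bash
python3 -c "
from h import *
st()"
```

```text
t 8.45 tcp stop [100.1 -14.1 -10.1] toolx [-0.116 -0.    -0.993] tooly [-0.002  1.    -0.   ] F stop [ 1.85 -0.58  0.35] w 85.4 j [-0.21  0.56  1.29  0.    1.41 -1.56]
```

Call:
{"op": "send_rows", "data": {"deltas": [{"offset": [0.005, 0, -0.05], "delta_rot": [0, 0, 0]}, {"offset": [0.005, 0, -0.05], "delta_rot": [0, 0, 0]}, {"offset": [0.005, 0, -0.05], "delta_rot": [0, 0, 0]}]}}

```text
time_s: 8.82
tcp_pos: [587.9, -86.0, -7.8]
eef_rot: [0.661, 0.083, 0.742, -0.074]
wrist_force: [1.6, -1.2, -0.7]
width: 85.6
```

```bash
python3 -c "
from h import *
st()"
```

```text
t 8.82 tcp stop [ 90.4 -14.2  -9.8] toolx [-0.116 -0.    -0.993] tooly [-0.002  1.    -0.   ] F stop [ 1.85 -0.84 -0.67] w 85.6 j [-0.21  0.53  1.32  0.    1.4  -1.56]
```

Call:
{"op": "send_rows", "data": {"deltas": [{"offset": [0.008, 0, -0.05], "delta_rot": [0, 0, 0]}, {"offset": [0.008, 0, -0.05], "delta_rot": [0, 0, 0]}, {"offset": [0.008, 0, -0.05], "delta_rot": [0, 0, 0]}, {"offset": [0.008, 0, -0.05], "delta_rot": [0, 0, 0]}, {"offset": [0.008, 0, -0.05], "delta_rot": [0, 0, 0]}]}}

```text
time_s: 9.45
tcp_pos: [571.9, -82.3, -8.4]
eef_rot: [0.661, 0.083, 0.742, -0.074]
wrist_force: [2.3, -0.1, -1.3]
width: 85.5
```

```bash
python3 -c "
from h import *
st()"
```

```text
t 9.45 tcp stop [ 73.9 -14.2 -10.4] toolx [-0.116 -0.    -0.993] tooly [-0.002  1.    -0.   ] F stop [ 2.31  0.4  -1.27] w 85.5 j [-0.21  0.49  1.38  0.    1.39 -1.56]
```

Call:
{"op": "send_rows", "data": {"deltas": [{"offset": [0.008, 0, -0.05], "delta_rot": [0, 0, 0]}, {"offset": [0.008, 0, -0.05], "delta_rot": [0, 0, 0]}, {"offset": [0.008, 0, -0.05], "delta_rot": [0, 0, 0]}, {"offset": [0.008, 0, -0.05], "delta_rot": [0, 0, 0]}, {"offset": [0.008, 0, -0.05], "delta_rot": [0, 0, 0]}]}}

```text
time_s: 10.07
tcp_pos: [556.1, -78.7, -9.2]
eef_rot: [0.661, 0.083, 0.742, -0.074]
wrist_force: [3.1, -1.0, -1.0]
width: 85.7
```

```bash
python3 -c "
from h import *
st();im,d=robot.get_image('side'); a=im[130:330,180:400]; cv2.imwrite('pics/s3.png',cv2.resize(a,None,fx=3,fy=3))"
```

```text
t 10.07 tcp stop [ 57.8 -14.2 -11.2] toolx [-0.116 -0.    -0.993] tooly [-0.002  1.    -0.   ] F stop [ 3.27 -0.31 -1.03] w 85.7 j [-0.21  0.45  1.43  0.    1.37 -1.56]
```

View pics/s3.png

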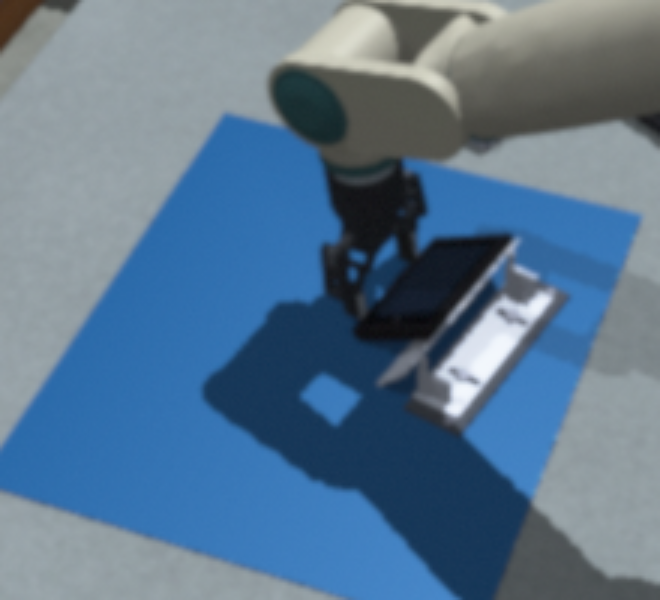

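The tablet is riding up the ramp evenly. Its raised edge is near (515,240) and its heel near (360,325) in the crop.

Call:
{"op": "send_rows", "data": {"deltas": [{"offset": [0, 0, -0.05], "delta_rot": [0, 0, 0]}, {"offset": [0, 0, -0.05], "delta_rot": [0, 0, 0]}, {"offset": [0.003, 0, -0.04], "delta_rot": [0, 0, 0]}, {"offset": [0.005, 0, -0.04], "delta_rot": [0, 0, 0]}]}}

```text
time_s: 10.62
tcp_pos: [544.5, -76.1, -8.3]
eef_rot: [0.661, 0.083, 0.743, -0.074]
wrist_force: [1.0, -0.8, -0.7]
width: 85.5
```

```bash
python3 -c "
from h import *
st()"
```

```text
t 10.62 tcp stop [ 45.8 -14.2 -10.3] toolx [-0.116 -0.    -0.993] tooly [-0.002  1.    -0.   ] F stop [ 1.16 -0.56 -0.72] w 85.5 j [-0.21  0.42  1.47  0.    1.36 -1.55]
```

Call:
{"op": "send_rows", "data": {"deltas": [{"offset": [0.003, 0, -0.04], "delta_rot": [0, 0, 0]}, {"offset": [0.003, 0, -0.04], "delta_rot": [0, 0, 0]}, {"offset": [0.003, 0, -0.04], "delta_rot": [0, 0, 0]}]}}

```text
time_s: 11.0
tcp_pos: [536.8, -74.3, -8.0]
eef_rot: [0.66, 0.083, 0.743, -0.074]
wrist_force: [1.5, 0.2, -0.6]
width: 85.3
```

```bash
python3 -c "
from h import *
st()"
```

```text
t 11.0 tcp stop [ 38.  -14.2 -10. ] toolx [-0.117 -0.    -0.993] tooly [-0.002  1.    -0.   ] F stop [ 1.44  0.57 -0.55] w 85.3 j [-0.21  0.4   1.5   0.    1.36 -1.55]
```

Call:
{"op": "send_rows", "data": {"deltas": [{"offset": [0.004, 0, -0.035], "delta_rot": [0, 0, 0]}, {"offset": [0.004, 0, -0.035], "delta_rot": [0, 0, 0]}, {"offset": [0.004, 0, -0.035], "delta_rot": [0, 0, 0]}]}}

```text
time_s: 11.38
tcp_pos: [530.2, -72.8, -8.0]
eef_rot: [0.66, 0.083, 0.743, -0.074]
wrist_force: [1.1, 0.4, -0.9]
width: 85.3
```

```bash
python3 -c "
from h import *
st()"
```

```text
t 11.38 tcp stop [ 31.2 -14.2 -10. ] toolx [-0.117 -0.    -0.993] tooly [-0.002  1.    -0.   ] F stop [ 1.01  0.68 -0.93] w 85.3 j [-0.21  0.39  1.52  0.    1.35 -1.55]
```

Call:
{"op": "send_rows", "data": {"deltas": [{"offset": [0.004, 0, -0.025], "delta_rot": [0, 0, 0]}, {"offset": [0.004, 0, -0.025], "delta_rot": [0, 0, 0]}]}}

```text
time_s: 11.62
tcp_pos: [527.1, -72.1, -8.1]
eef_rot: [0.66, 0.083, 0.743, -0.074]
wrist_force: [2.3, -0.3, -1.4]
width: 85.6
```

```bash
python3 -c "
from h import *
st()
im,d=robot.get_image('side'); a=im[130:330,180:400]; cv2.imwrite('pics/s4.png',cv2.resize(a,None,fx=3,fy=3))"
```

```text
t 11.62 tcp stop [ 27.9 -14.2 -10.1] toolx [-0.117 -0.    -0.993] tooly [-0.002  1.    -0.   ] F stop [ 2.29  0.23 -1.37] w 85.6 j [-0.21  0.38  1.53  0.    1.35 -1.55]
```

View pics/s4.png

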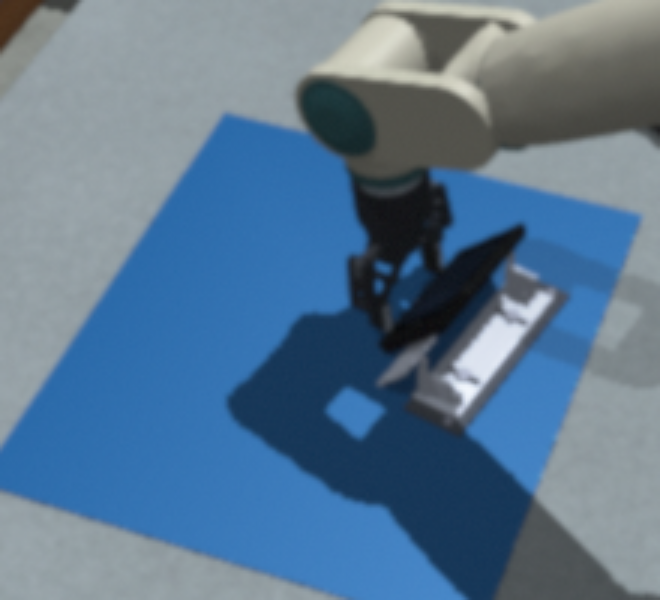

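Call:
{"op": "send_rows", "data": {"deltas": [{"offset": [0.003, 0, -0.02], "delta_rot": [0, 0, 0]}, {"offset": [0.002, 0, -0.015], "delta_rot": [0, 0, 0]}]}}

```text
time_s: 11.92
tcp_pos: [524.8, -71.6, -8.2]
eef_rot: [0.66, 0.083, 0.743, -0.074]
wrist_force: [1.3, -1.4, -0.6]
width: 85.1
```

```bash
cat > tilt.py <<'E'
from h import *
st()
im,d=robot.get_image("side")
for r in robot.regions_of("tablet","side")[:3]:
    m=cv2.erode(r["mask"].astype(np.uint8),np.ones((3,3)))>0; m&=d>0
    Q=instop(world("side",d)[m]); c=np.median(Q,0)
    if abs(c[0])>150 or abs(c[1])>150: continue
    A=Q
    for k in range(4):
        c=A.mean(0); n=np.linalg.svd(A-c,full_matrices=False)[2][2]; n*=np.sign(n[2]) or 1
        A=Q[abs((Q-c)@n)<3]
    print("score",round(r["score"],2),len(Q),len(A),"c",c.round(1),"n",n.round(3),"tilt",np.degrees(np.arctan2(n[0],n[2])).round(1),"range",np.percentile(Q,[2,98],0).round(1).tolist())
E
python3 tilt.py
```

```text
t 11.93 tcp stop [ 25.6 -14.2 -10.2] toolx [-0.117 -0.    -0.993] tooly [-0.002  1.    -0.   ] F stop [ 1.58 -1.09 -0.55] w 85.1 j [-0.21  0.37  1.54  0.    1.35 -1.55]
score 0.77 462 363 c [-28.8  -5.1  61.5] n [0.748 0.007 0.663] tilt 48.4 range [[-57.6, -75.9, 19.7], [3.9, 57.5, 90.4]]
```

Call:
{"op": "send_rows", "data": {"deltas": [{"offset": [0.002, 0, -0.015], "delta_rot": [0, 0, 0]}]}}

```text
time_s: 12.15
tcp_pos: [523.9, -71.4, -8.1]
eef_rot: [0.66, 0.083, 0.743, -0.074]
wrist_force: [1.6, -0.4, -1.0]
width: 85.7
```

```bash
python3 tilt.py
```

```text
t 12.15 tcp stop [ 24.7 -14.2 -10.1] toolx [-0.117 -0.    -0.993] tooly [-0.002  1.    -0.   ] F stop [ 1.61 -0.05 -0.98] w 85.7 j [-0.21  0.37  1.54  0.    1.35 -1.55]
score 0.75 439 355 c [-30.   -7.1  62.9] n [0.753 0.005 0.658] tilt 48.8 range [[-57.6, -84.9, 25.3], [1.7, 56.1, 90.4]]
```

Call:
{"op": "send_rows", "data": {"deltas": [{"offset": [0.002, 0, -0.018], "delta_rot": [0, 0, 0]}, {"offset": [0.002, 0, -0.018], "delta_rot": [0, 0, 0]}]}}

```text
time_s: 12.5
tcp_pos: [521.6, -70.9, -8.2]
eef_rot: [0.66, 0.083, 0.743, -0.074]
wrist_force: [1.7, -0.9, -0.8]
width: 85.6
```

```bash
python3 tilt.py
```

```text
t 12.5 tcp stop [ 22.4 -14.2 -10.2] toolx [-0.117 -0.    -0.993] tooly [-0.002  1.    -0.   ] F stop [ 1.84 -0.45 -0.82] w 85.6 j [-0.21  0.36  1.55  0.    1.35 -1.55]
score 0.61 451 330 c [-30.6  -1.3  63. ] n [0.768 0.012 0.641] tilt 50.1 range [[-59.2, -72.0, 18.0], [2.4, 56.7, 92.8]]
```

Call:
{"op": "send_rows", "data": {"deltas": [{"offset": [0.002, 0, -0.015], "delta_rot": [0, 0, 0]}, {"offset": [0.002, 0, -0.015], "delta_rot": [0, 0, 0]}]}}

```text
time_s: 12.85
tcp_pos: [519.7, -70.4, -8.2]
eef_rot: [0.66, 0.083, 0.743, -0.074]
wrist_force: [2.3, -0.7, -1.5]
width: 85.3
```

```bash
python3 tilt.py
```

```text
t 12.85 tcp stop [ 20.4 -14.2 -10.2] toolx [-0.117 -0.    -0.993] tooly [-0.002  1.    -0.   ] F stop [ 2.42 -0.22 -1.46] w 85.3 j [-0.21  0.36  1.55  0.    1.35 -1.55]
score 0.7 383 302 c [-33.8  -5.5  67. ] n [0.78  0.005 0.626] tilt 51.3 range [[-57.8, -75.4, 23.6], [-3.4, 57.3, 93.1]]
```

Call:
{"op": "send_rows", "data": {"deltas": [{"offset": [0.002, 0, -0.015], "delta_rot": [0, 0, 0]}, {"offset": [0.002, 0, -0.015], "delta_rot": [0, 0, 0]}]}}

```text
time_s: 13.2
tcp_pos: [517.9, -70.0, -8.2]
eef_rot: [0.66, 0.083, 0.743, -0.074]
wrist_force: [1.7, -0.7, -1.2]
width: 85.3
```

```bash
python3 tilt.py
```

```text
t 13.2 tcp stop [ 18.5 -14.3 -10.2] toolx [-0.117 -0.    -0.993] tooly [-0.002  1.    -0.   ] F stop [ 1.84 -0.29 -1.22] w 85.3 j [-0.21  0.35  1.56  0.    1.34 -1.55]
score 0.73 379 289 c [-35.3  -6.5  68.6] n [0.789 0.008 0.614] tilt 52.1 range [[-59.0, -78.6, 26.4], [-5.6, 57.2, 94.7]]
```

Call:
{"op": "send_rows", "data": {"deltas": [{"offset": [0.002, 0, -0.012], "delta_rot": [0, 0, 0]}, {"offset": [0.002, 0, -0.012], "delta_rot": [0, 0, 0]}]}}

```text
time_s: 13.55
tcp_pos: [516.7, -69.7, -8.2]
eef_rot: [0.661, 0.083, 0.742, -0.074]
wrist_force: [3.6, -1.6, -1.4]
width: 85.2
```

```bash
python3 tilt.py
```

```text
t 13.55 tcp stop [ 17.3 -14.2 -10.2] toolx [-0.116 -0.    -0.993] tooly [-0.002  1.    -0.   ] F stop [ 3.83 -0.79 -1.41] w 85.2 j [-0.21  0.35  1.56  0.    1.34 -1.55]
score 0.95 365 256 c [-37.3  -1.3  71.1] n [0.795 0.012 0.606] tilt 52.7 range [[-59.6, -76.7, 23.0], [-7.8, 58.1, 95.5]]
score 0.5 18681 13942 c [ 54.2 124.3   0.2] n [-0.001  0.     1.   ] tilt -0.0 range [[-191.7, -197.5, -5.2], [301.4, 340.4, 5.7]]
```

Call:
{"op": "send_rows", "data": {"deltas": [{"offset": [0.001, 0, -0.01], "delta_rot": [0, 0, 0]}]}}

```text
time_s: 13.78
tcp_pos: [516.5, -69.7, -7.9]
eef_rot: [0.661, 0.083, 0.742, -0.074]
wrist_force: [4.2, -1.1, -1.6]
width: 85.2
```

```bash
python3 tilt.py
```

```text
t 13.78 tcp stop [ 17.1 -14.3  -9.9] toolx [-0.115 -0.    -0.993] tooly [-0.002  1.    -0.   ] F stop [ 4.37 -0.16 -1.55] w 85.2 j [-0.21  0.35  1.57  0.    1.34 -1.55]
score 0.9 344 250 c [-36.9   1.7  70.5] n [0.798 0.014 0.603] tilt 52.9 range [[-60.0, -68.5, 25.1], [-8.2, 56.9, 96.1]]
```

Call:
{"op": "send_rows", "data": {"deltas": [{"offset": [0.001, 0, -0.01], "delta_rot": [0, 0, 0]}]}}

```text
time_s: 14.0
tcp_pos: [516.2, -69.7, -7.6]
eef_rot: [0.661, 0.083, 0.742, -0.074]
wrist_force: [5.0, -0.9, -1.0]
width: 85.6
```

```bash
python3 tilt.py
```

```text
t 14.0 tcp stop [ 16.9 -14.3  -9.6] toolx [-0.114 -0.    -0.993] tooly [-0.002  1.    -0.   ] F stop [ 5.1   0.28 -1.02] w 85.6 j [-0.21  0.35  1.57  0.    1.34 -1.55]
score 0.92 283 219 c [-38.9   1.4  73.6] n [0.796 0.01  0.605] tilt 52.8 range [[-58.8, -63.7, 31.9], [-10.8, 56.7, 96.0]]
```

Call:
{"op": "send_rows", "data": {"deltas": [{"offset": [0.004, 0, -0.014], "delta_rot": [0, 0, 0]}]}}

```text
time_s: 14.22
tcp_pos: [516.0, -69.6, -7.3]
eef_rot: [0.662, 0.083, 0.741, -0.074]
wrist_force: [5.5, -2.0, -0.3]
width: 85.4
```

```bash
python3 tilt.py
```

```text
t 14.22 tcp stop [ 16.6 -14.3  -9.3] toolx [-0.112 -0.    -0.994] tooly [-0.002  1.    -0.   ] F stop [ 5.84 -0.74 -0.29] w 85.4 j [-0.21  0.35  1.57  0.    1.34 -1.55]
score 0.8 321 233 c [-40.3  -2.9  75.4] n [0.793 0.007 0.609] tilt 52.5 range [[-60.2, -78.8, 34.2], [-11.3, 56.1, 96.3]]
```

Call:
{"op": "send_rows", "data": {"deltas": [{"offset": [0.004, 0, -0.014], "delta_rot": [0, 0, 0]}]}}

```text
time_s: 14.45
tcp_pos: [515.8, -69.6, -7.0]
eef_rot: [0.663, 0.083, 0.741, -0.074]
wrist_force: [5.4, -1.2, -0.5]
width: 85.3
```

```bash
python3 tilt.py
```

```text
t 14.45 tcp stop [ 16.4 -14.3  -9. ] toolx [-0.111 -0.    -0.994] tooly [-0.002  1.    -0.   ] F stop [ 5.51  0.02 -0.45] w 85.3 j [-0.21  0.34  1.57  0.    1.34 -1.55]
score 0.63 362 264 c [-37.1   0.1  70.8] n [0.798 0.015 0.603] tilt 52.9 range [[-60.7, -74.0, 24.3], [-6.9, 56.4, 96.5]]
```

Call:
{"op": "send_rows", "data": {"deltas": [{"offset": [0.012, 0, -0.02], "delta_rot": [0, 0.03, 0]}]}}

```text
time_s: 14.68
tcp_pos: [515.6, -69.5, -6.8]
eef_rot: [0.662, 0.083, 0.741, -0.074]
wrist_force: [7.4, -2.3, 0.6]
width: 85.3
```

```bash
python3 tilt.py
```

```text
t 14.68 tcp stop [ 16.2 -14.3  -8.8] toolx [-0.112 -0.    -0.994] tooly [-0.002  1.    -0.   ] F stop [ 7.68 -0.57  0.64] w 85.3 j [-0.21  0.34  1.57  0.    1.34 -1.55]
score 0.79 334 246 c [-37.6  -3.5  71.8] n [0.798 0.007 0.602] tilt 53.0 range [[-60.0, -73.7, 24.8], [-5.8, 56.7, 96.7]]
```

Call:
{"op": "send_rows", "data": {"deltas": [{"offset": [0.012, 0, -0.02], "delta_rot": [0, 0.03, 0]}]}}

```text
time_s: 14.9
tcp_pos: [515.5, -69.5, -6.7]
eef_rot: [0.662, 0.083, 0.741, -0.074]
wrist_force: [6.7, -1.4, 0.6]
width: 85.2
```

```bash
python3 tilt.py
```

```text
t 14.9 tcp stop [ 16.1 -14.3  -8.7] toolx [-0.113 -0.    -0.994] tooly [-0.002  1.    -0.   ] F stop [6.87 0.14 0.56] w 85.2 j [-0.21  0.34  1.57  0.    1.34 -1.55]
score 0.63 415 271 c [-34.6  -2.5  66.4] n [0.788 0.03  0.616] tilt 52.0 range [[-61.3, -70.3, 17.7], [-2.9, 57.6, 98.1]]
```

Call:
{"op": "send_rows", "data": {"deltas": [{"offset": [0, 0, 0.02], "delta_rot": [0, 0, 0]}, {"offset": [0, 0, 0.05], "delta_rot": [0, 0, 0]}, {"offset": [0, 0, 0.2], "delta_rot": [0, 0, 0]}, {"offset": [-0.05, 0, 0.5], "delta_rot": [0, 0, 0]}, {"offset": [-0.3, 0, 0.7], "delta_rot": [0, 0, 0]}, {"offset": [-0.3, 0, 0.7], "delta_rot": [0, 0, 0]}, {"offset": [-0.3, 0, 0.2], "delta_rot": [0, 0, 0]}]}}

```text
time_s: 15.88
tcp_pos: [660.2, -102.3, 28.5]
eef_rot: [0.656, 0.084, 0.747, -0.074]
wrist_force: [-1.0, -0.7, -0.5]
width: 85.3
```

```bash
python3 tilt.py; python3 - <<'E'
from h import *
im,d=robot.get_image("top"); cv2.imwrite('pics/t5.png',cv2.resize(im[130:330,240:460],None,fx=3,fy=3))
W=world("top",d); Q=instop(W.reshape(-1,3)); ok=d.ravel()>0
for y0 in(-60,-14,30):
    k=ok&(abs(Q[:,1]-y0)<15)
    print(y0,[(x,np.median(Q[k&(abs(Q[:,0]-x)<2),2]).round(1)) for x in range(-68,20,4) if (k&(abs(Q[:,0]-x)<2)).any()])
T=Q[ok&(abs(Q[:,1]+14)<60)&(Q[:,0]>-50)&(Q[:,0]<5)&(Q[:,2]>12)]
a,b=np.polyfit(T[:,0],T[:,2],1); print("slope",np.degrees(np.arctan(-a)))
E
```

```text
t 15.88 tcp stop [164.5 -13.9  26.5] toolx [-0.13  -0.    -0.992] tooly [-0.002  1.    -0.   ] F stop [-0.86 -0.87 -0.5 ] w 85.3 j [-0.21  0.69  1.01  0.    1.57 -1.56]
score 0.93 354 257 c [-36.    1.2  69.2] n [0.797 0.014 0.604] tilt 52.9 range [[-59.6, -71.6, 23.0], [-5.3, 57.1, 95.9]]
-60 [(-68, np.float64(423.0)), (-64, np.float64(422.0)), (-60, np.float64(419.1)), (-56, np.float64(419.0)), (-52, np.float64(415.3)), (-48, np.float64(414.9)), (-44, np.float64(411.7)), (-40, np.float64(411.3)), (-36, np.float64(409.6)), (-32, np.float64(407.1)), (-28, np.float64(404.1)), (-24, np.float64(401.5)), (-20, np.float64(401.5)), (-16, np.float64(398.7)), (-12, np.float64(397.4)), (-8, np.float64(394.8)), (-4, np.float64(392.0)), (0, np.float64(391.0)), (4, np.float64(389.5)), (8, np.float64(389.1)), (12, np.float64(386.3)), (16, np.float64(384.1))]
-14 [(-68, np.float64(439.1)), (-64, np.float64(437.2)), (-60, np.float64(435.3)), (-56, np.float64(433.7)), (-52, np.float64(431.9)), (-48, np.float64(430.0)), (-44, np.float64(428.4)), (-40, np.float64(426.9)), (-36, np.float64(424.5)), (-3
[... 215 characters left out ...]
64(408.2)), (4, np.float64(405.5)), (8, np.float64(404.0)), (12, np.float64(402.1)), (16, np.float64(399.9))]
30 [(-68, np.float64(414.2)), (-64, np.float64(411.7)), (-60, np.float64(410.6)), (-56, np.float64(404.8)), (-52, np.float64(403.4)), (-48, np.float64(405.9)), (-44, np.float64(401.5)), (-40, np.float64(401.5)), (-36, np.float64(398.2)), (-32, np.float64(396.0)), (-28, np.float64(391.4)), (-24, np.float64(395.9)), (-20, np.float64(390.8)), (-16, np.float64(391.4)), (-12, np.float64(387.7)), (-8, np.float64(386.0)), (-4, np.float64(385.0)), (0, np.float64(383.7)), (4, np.float64(381.4)), (8, np.float64(378.9)), (12, np.float64(375.4)), (16, np.float64(369.9))]
slope 26.486603237842854
```

View pics/t5.png

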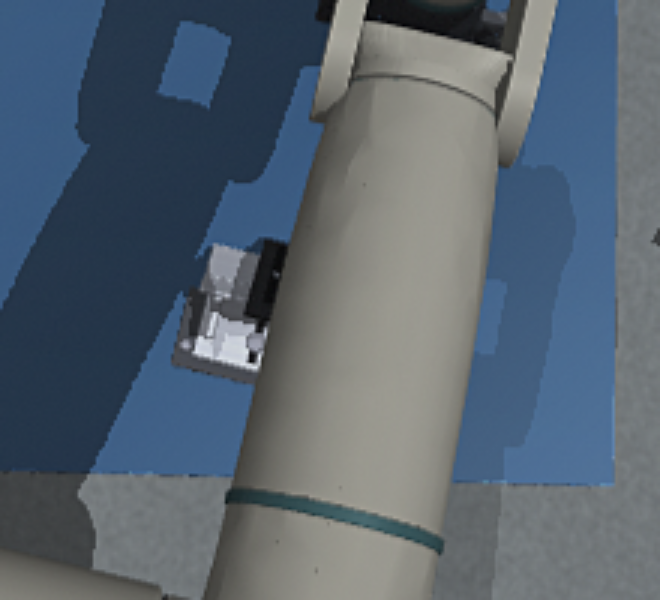

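```bash
python3 -c "
from h import *
plan([([140,60,110],ori(0,True)*Ro.from_euler('x',-45,degrees=True),6),([30,170,180],ori(0,True),6)])"
```

```text
[{"offset":[-0.22,0.21,-0.09],"delta_rot":[0.94,-0.14,0.06]},{"offset":[-0.22,0.19,-0.12],"delta_rot":[0.94,-0.14,0.06]},{"offset":[-0.22,0.18,-0.14],"delta_rot":[0.94,-0.14,0.06]},{"offset":[-0.22,0.16,-0.15],"delta_rot":[0.94,-0.14,0.06]},{"offset":[-0.22,0.14,-0.17],"delta_rot":[0.94,-0.14,0.06]},{"offset":[-0.23,0.12,-0.18],"delta_rot":[0.94,-0.14,0.06]},{"offset":[-0.19,-0.0,-0.43],"delta_rot":[0.94,0.0,0.0]},{"offset":[-0.19,-0.06,-0.43],"delta_rot":[0.94,0.0,0.0]},{"offset":[-0.19,-0.11,-0.42],"delta_rot":[0.94,0.0,0.0]},{"offset":[-0.19,-0.17,-0.4],"delta_rot":[0.94,0.0,0.0]},{"offset":[-0.19,-0.22,-0.37],"delta_rot":[0.94,0.0,0.0]},{"offset":[-0.19,-0.26,-0.34],"delta_rot":[0.94,0.0,0.0]}]
```

Call:
{"op": "send_rows", "data": {"deltas": [{"offset": [-0.22, 0.21, -0.09], "delta_rot": [0.94, -0.14, 0.06]}, {"offset": [-0.22, 0.19, -0.12], "delta_rot": [0.94, -0.14, 0.06]}, {"offset": [-0.22, 0.18, -0.14], "delta_rot": [0.94, -0.14, 0.06]}, {"offset": [-0.22, 0.16, -0.15], "delta_rot": [0.94, -0.14, 0.06]}, {"offset": [-0.22, 0.14, -0.17], "delta_rot": [0.94, -0.14, 0.06]}, {"offset": [-0.23, 0.12, -0.18], "delta_rot": [0.94, -0.14, 0.06]}, {"offset": [-0.19, 0, -0.43], "delta_rot": [0.94, 0, 0]}, {"offset": [-0.19, -0.06, -0.43], "delta_rot": [0.94, 0, 0]}, {"offset": [-0.19, -0.11, -0.42], "delta_rot": [0.94, 0, 0]}, {"offset": [-0.19, -0.17, -0.4], "delta_rot": [0.94, 0, 0]}, {"offset": [-0.19, -0.22, -0.37], "delta_rot": [0.94, 0, 0]}, {"offset": [-0.19, -0.26, -0.34], "delta_rot": [0.94, 0, 0]}], "jaw": 50}}

```text
time_s: 17.52
tcp_pos: [559.4, 116.1, 168.3]
eef_rot: [-0.417, -0.557, -0.432, 0.574]
wrist_force: [-0.3, 1.0, -0.2]
width: 42.6
```

```bash
cat > tt.py <<'E'
from h import *
st()
D=np.stack([robot.get_image("top")[1] for _ in range(4)]); im,_=robot.get_image("top"); d=np.median(D,0); d[(D==0).any(0)]=0
cv2.imwrite('pics/t6.png',cv2.resize(im[130:330,240:460],None,fx=3,fy=3))
Q=instop(world("top",d).reshape(-1,3)); ok=d.ravel()>0
for y0 in(-60,-14,30):
    k=ok&(abs(Q[:,1]-y0)<15)
    print(y0,[(x,float(np.median(Q[k&(abs(Q[:,0]-x)<2),2]).round(1))) for x in range(-68,20,4) if (k&(abs(Q[:,0]-x)<2)).any()])
T=Q[ok&(abs(Q[:,1]+14)<60)&(Q[:,0]>-52)&(Q[:,0]<5)&(Q[:,2]>15)&(Q[:,2]<88)]
c=T.mean(0); n=np.linalg.svd(T-c,full_matrices=False)[2][2]; print(len(T),"n",n.round(3),"tilt",np.degrees(np.arctan2(abs(n[0]),abs(n[2]))))
E
python3 tt.py
```

```text
t 17.52 tcp stop [ 17.4 176.4 166.3] toolx [-0.032 -0.005 -0.999] tooly [ 0.998 -0.057 -0.032] F stop [-0.48  0.95 -0.21] w 42.6 j [0.14 0.23 1.33 0.01 1.61 0.42]
-60 [(-68, 7.0), (-64, 6.9), (-60, 6.7), (-56, 81.1), (-52, 90.9), (-48, 90.7), (-44, 85.3), (-40, 80.2), (-36, 74.1), (-32, 69.2), (-28, 63.1), (-24, 58.1), (-20, 53.1), (-16, 47.3), (-12, 41.2), (-8, 35.8), (-4, 30.5), (0, 25.3), (4, 18.5), (8, 12.3), (12, 1.8), (16, 0.4)]
-14 [(-68, 6.4), (-64, 6.1), (-60, 5.7), (-56, 81.3), (-52, 91.1), (-48, 90.5), (-44, 86.2), (-40, 81.1), (-36, 75.3), (-32, 69.0), (-28, 64.3), (-24, 58.0), (-20, 52.1), (-16, 46.7), (-12, 41.8), (-8, 36.2), (-4, 30.8), (0, 24.7), (4, 19.0), (8, 11.9), (12, -0.2), (16, -0.0)]
30 [(-68, 7.4), (-64, 6.9), (-60, 5.9), (-56, 81.5), (-52, 91.4), (-48, 90.4), (-44, 85.7), (-40, 79.9), (-36, 74.7), (-32, 67.6), (-28, 63.6), (-24, 57.5), (-20, 52.4), (-16, 46.3), (-12, 40.4), (-8, 35.6), (-4, 29.7), (0, 24.8), (4, 18.6), (8, 11.5), (12, 0.7), (16, 0.1)]
1050 n [-0.812 -0.003 -0.584] tilt 54.29018250797499
```

The tablet leans untouched at about 54.3° and the lean is uniform across its width. Its heel is near stop x ≈ −1, so it is home. Next I plan the straddle, with a finger on each side and no grip.

```bash
cat >> h.py <<'E'
def off(w): 
    s=-.103+.743*w/85; return 57.15*(.995-np.sqrt(1-s*s))
def pt(th,s,h):
    t=np.radians(th); u=np.array([-np.cos(t),np.sin(t)]); v=np.array([np.sin(t),np.cos(t)])  # along tablet, out of screen
    P=np.array([-1.,0.]) if th<=90 else np.array([13.,0.])-14*v
    return P+s*u+h*v, u, v
def tcp(th,phi,w,g,d,front):
    f=np.radians(phi); a=np.array([-np.sin(f),-np.cos(f)]); j=np.array([np.cos(f),-np.sin(f)])
    C=pt(th,105,14)[0] if front else max((pt(th,98,0)[0],pt(th,105,7)[0]),key=lambda c:-(c@j))
    T=C+(d+off(w))*a+((g-w/2) if front else (w/2-g))*j
    # other finger's tip clearance to tablet face, tip heights
    P,u,v=pt(th,0,0); tips=[T-off(w)*a+k*w/2*j for k in(-1,1)]
    outs=[tips[0]-14.5*j,tips[1]+14.5*j]
    print(f"th {th} phi {phi} TCP {T.round(1)} tips back {tips[0].round(0)} front {tips[1].round(0)} clear back {-(tips[0]-P)@v:.1f} front {(tips[1]-P)@v-14:.1f} outer z {outs[0][1]:.0f} {outs[1][1]:.0f}")
    return np.array([T[0],-14,T[1]])
E
python3 - <<'E'
from h import *
T=tcp(54.3,-10,55,5,14,False)
a=np.array([np.sin(np.radians(10)),0,-np.cos(np.radians(10))])
plan([(T-50*a,ori(-10,True),4),(T,ori(-10,True),4)])
for th,ph in((65,-8),(75,-5),(85,0),(92,0)): tcp(th,ph,40,0,14,False)
for th,ph in((100,0),(115,8),(130,16),(145,24),(160,32),(170,36)): tcp(th,ph,35,0,12,True)
E
```

```text
th 54.3 phi -10 TCP [-32.9  65.8] tips back [-61.  65.] front [-7. 74.] clear back 10.6 front 25.0 outer z 62 77
[{"offset":[0.23,-0.2,0.8],"delta_rot":[-0.09,0.02,0.37]},{"offset":[0.21,-0.23,0.8],"delta_rot":[-0.09,0.02,0.37]},{"offset":[0.2,-0.25,0.8],"delta_rot":[-0.09,0.02,0.37]},{"offset":[0.18,-0.27,0.79],"delta_rot":[-0.09,0.02,0.37]},{"offset":[0.21,-0.0,0.0],"delta_rot":[0.0,0.0,0.0]},{"offset":[0.21,0.0,-0.0],"delta_rot":[0.0,0.0,0.0]},{"offset":[0.21,0.0,-0.0],"delta_rot":[0.0,0.0,0.0]},{"offset":[0.21,-0.0,0.0],"delta_rot":[0.0,0.0,0.0]}]
th 65 phi -8 TCP [-20.5  76.3] tips back [-40.  75.] front [-1. 81.] clear back 4.1 front 20.2 outer z 73 83
th 75 phi -5 TCP [-5.1 81. ] tips back [-25.  81.] front [15. 84.] clear back 2.4 front 23.0 outer z 79 85
th 85 phi 0 TCP [10.5 82.1] tips back [-10.  84.] front [30. 84.] clear back 1.2 front 24.6 outer z 84 84
th 92 phi 0 TCP [22.4 82.9] tips back [ 2. 84.] front [42. 84.] clear back -0.5 front 26.5 outer z 84 84
th 100 phi 0 TCP [13.7 90.5] tips back [-4. 91.] front [31. 91.] clear back 18.4 front 2.1 outer z 91 91
th 115 phi 8 TCP [38.2 84.8] tips back [21. 88.] front [56. 83.] clear back 16.0 front 3.5 outer z 90 81
th 130 phi 16 TCP [60.1 72.9] tips back [44. 79.] front [77. 69.] clear back 13.1 front 4.9 outer z 83 65
th 145 phi 24 TCP [77.8 55.6] tips back [62. 63.] front [94. 49.] clear back 9.8 front 6.2 outer z 69 43
th 160 phi 32 TCP [90.  34.2] tips back [76. 44.] front [105.  26.] clear back 6.2 front 7.4 outer z 52 18
th 170 phi 36 TCP [94.7 18.1] tips back [81. 29.] front [109.   9.] clear back 2.8 front 8.3 outer z 38 0
```

Call:
{"op": "send_rows", "data": {"deltas": [{"offset": [0.1, -0.2, 0.8], "delta_rot": [-0.09, 0.02, 0.37]}, {"offset": [0.15, -0.23, 0.8], "delta_rot": [-0.09, 0.02, 0.37]}, {"offset": [0.2, -0.25, 0.8], "delta_rot": [-0.09, 0.02, 0.37]}, {"offset": [0.2, -0.27, 0.8], "delta_rot": [-0.09, 0.02, 0.37]}, {"offset": [0, 0, 0], "delta_rot": [0, 0, 0]}], "jaw": 65}}

```text
time_s: 18.4
tcp_pos: [454.2, -65.9, 118.7]
eef_rot: [0.489, 0.587, 0.392, -0.513]
wrist_force: [0.4, 0.3, -0.1]
width: 55.4
```

```bash
python3 - <<'E'
from h import *
st()
T=tcp(54.3,-10,55,5,14,False)
plan([(T-np.array([-.174*-40,0,-.985*40]),ori(-10,True),1),(T,ori(-10,True),4)])
E
```

```text
t 18.4 tcp stop [-44.5 -24.5 116.7] toolx [ 0.172 -0.003 -0.985] tooly [0.985 0.005 0.172] F stop [ 0.31  0.39 -0.11] w 55.4 j [-0.22 -0.21  1.88 -0.    1.3  -0.  ]
th 54.3 phi -10 TCP [-32.9  65.8] tips back [-61.  65.] front [-7. 74.] clear back 10.6 front 25.0 outer z 62 77
[{"offset":[0.2,0.04,-0.18],"delta_rot":[0.03,0.02,0.01]},{"offset":[0.17,0.0,-0.0],"delta_rot":[0.0,0.0,0.0]},{"offset":[0.17,0.0,-0.0],"delta_rot":[0.0,0.0,0.0]},{"offset":[0.17,0.0,-0.0],"delta_rot":[0.0,0.0,0.0]},{"offset":[0.17,0.0,0.0],"delta_rot":[0.0,0.0,0.0]}]
```

Call:
{"op": "send_rows", "data": {"deltas": [{"offset": [0.2, 0.04, -0.18], "delta_rot": [0.03, 0.02, 0.01]}, {"offset": [0.17, 0, 0], "delta_rot": [0, 0, 0]}, {"offset": [0.17, 0, 0], "delta_rot": [0, 0, 0]}, {"offset": [0.17, 0, 0], "delta_rot": [0, 0, 0]}, {"offset": [0.1, 0, 0], "delta_rot": [0, 0, 0]}, {"offset": [0, 0, 0], "delta_rot": [0, 0, 0]}]}}

```text
time_s: 19.15
tcp_pos: [469.6, -55.7, 67.3]
eef_rot: [0.488, 0.588, 0.393, -0.512]
wrist_force: [-0.3, 0.1, 0.5]
width: 55.1
```

```bash
python3 - <<'E'
from h import *
st()
im,d=robot.get_image("side"); cv2.imwrite('pics/s7.png',cv2.resize(im[150:300,260:425],None,fx=4,fy=4))
plan([(tcp(54.3,-10,55,0,14,False),ori(-10,True),3),(tcp(60,-9,55,0,14,False),ori(-9,True),4),(tcp(68,-7,55,0,14,False),ori(-7,True),5)])
E
```

```text
t 19.15 tcp stop [-31.7 -11.1  65.3] toolx [ 0.171  0.    -0.985] tooly [0.985 0.004 0.171] F stop [-0.29  0.08  0.5 ] w 55.1 j [-0.19 -0.1   1.9  -0.01  1.17  0.03]
th 54.3 phi -10 TCP [-28.   66.7] tips back [-56.  66.] front [-2. 75.] clear back 6.1 front 29.5 outer z 63 78
th 60 phi -9 TCP [-20.   71.4] tips back [-48.  71.] front [ 7. 80.] clear back 5.0 front 32.3 outer z 69 82
th 68 phi -7 TCP [-8.2 76.4] tips back [-36.  77.] front [19. 84.] clear back 3.6 front 35.5 outer z 75 85
[{"offset":[-0.0,0.02,0.02],"delta_rot":[0.01,-0.0,0.0]},{"offset":[-0.0,0.02,0.02],"delta_rot":[0.01,-0.0,0.0]},{"offset":[-0.0,0.02,0.02],"delta_rot":[0.01,-0.0,0.0]},{"offset":[-0.01,0.04,0.0],"delta_rot":[-0.0,0.0,-0.03]},{"offset":[-0.01,0.04,0.0],"delta_rot":[0.0,0.0,-0.03]},{"offset":[-0.01,0.04,0.0],"delta_rot":[0.0,-0.0,-0.03]},{"offset":[-0.01,0.04,-0.0],"delta_rot":[-0.0,-0.0,-0.03]},{"offset":[-0.01,0.04,-0.0],"delta_rot":[0.0,0.0,-0.05]},{"offset":[-0.01,0.04,0.0],"delta_rot":[-0.0,-0.0,-0.05]},{"offset":[-0.01,0.04,-0.0],"delta_rot":[0.0,0.0,-0.05]},{"offset":[-0.01,0.04,-0.0],"delta_rot":[0.0,0.0,-0.05]},{"offset":[-0.01,0.04,0.0],"delta_rot":[0.0,0.0,-0.05]}]
```

View pics/s7.png

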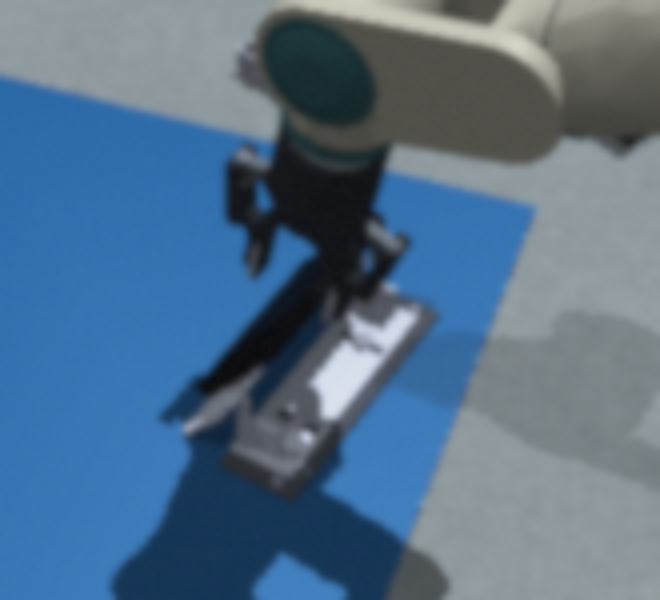

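The fingers straddle the tablet's top edge: the back finger is near (340,290) and the front finger near (255,270). The tablet has not moved. Now I tip it.

Call:
{"op": "send_rows", "data": {"deltas": [{"offset": [0, 0.03, 0.02], "delta_rot": [0, 0, 0]}, {"offset": [0, 0.03, 0.02], "delta_rot": [0, 0, 0]}, {"offset": [0, 0.03, 0.02], "delta_rot": [0, 0, 0]}, {"offset": [-0.01, 0.04, 0], "delta_rot": [0, 0, -0.03]}, {"offset": [-0.01, 0.04, 0], "delta_rot": [0, 0, -0.03]}, {"offset": [-0.01, 0.04, 0], "delta_rot": [0, 0, -0.03]}, {"offset": [-0.01, 0.04, 0], "delta_rot": [0, 0, -0.03]}]}}

```text
time_s: 20.08
tcp_pos: [484.3, -63.2, 74.2]
eef_rot: [0.484, 0.585, 0.397, -0.516]
wrist_force: [-1.6, 0.1, 0.4]
width: 55.4
```

```bash
python3 - <<'E'
from h import *
st()
plan([(tcp(68,-7,55,0,14,False),ori(-7,True),5),(tcp(78,-4,55,0,14,False),ori(-4,True),7)])
E
python3 tilt.py
```

```text
t 20.07 tcp stop [-15.7 -15.1  72.2] toolx [ 0.156  0.    -0.988] tooly [0.988 0.004 0.156] F stop [-1.57 -0.29  0.37] w 55.4 j [-0.2  -0.06  1.84 -0.    1.2   0.02]
th 68 phi -7 TCP [-8.2 76.4] tips back [-36.  77.] front [19. 84.] clear back 3.6 front 35.5 outer z 75 85
th 78 phi -4 TCP [ 7.3 79.9] tips back [-20.  82.] front [34. 86.] clear back 1.9 front 38.5 outer z 81 87
[{"offset":[-0.01,0.03,-0.0],"delta_rot":[0.01,-0.0,-0.05]},{"offset":[-0.01,0.03,-0.0],"delta_rot":[0.01,-0.0,-0.05]},{"offset":[-0.01,0.03,-0.0],"delta_rot":[0.01,-0.0,-0.05]},{"offset":[-0.01,0.03,-0.0],"delta_rot":[0.01,-0.0,-0.05]},{"offset":[-0.01,0.03,-0.0],"delta_rot":[0.01,-0.0,-0.05]},{"offset":[-0.0,0.04,0.0],"delta_rot":[0.0,-0.0,-0.05]},{"offset":[-0.0,0.04,-0.0],"delta_rot":[0.0,0.0,-0.05]},{"offset":[-0.0,0.04,0.0],"delta_rot":[-0.0,0.0,-0.05]},{"offset":[-0.0,0.04,0.0],"delta_rot":[-0.0,0.0,-0.05]},{"offset":[-0.0,0.04,-0.0],"delta_rot":[-0.0,-0.0,-0.05]},{"offset":[-0.01,0.04,-0.0],"delta_rot":[-0.0,0.0,-0.05]},{"offset":[-0.01,0.04,0.0],"delta_rot":[0.0,0.0,-0.05]}]
t 20.07 tcp stop [-15.7 -15.1  72.2] toolx [ 0.156  0.    -0.988] tooly [0.988 0.004 0.156] F stop [-1.57 -0.29  0.37] w 55.4 j [-0.2  -0.06  1.84 -0.    1.2   0.02]
score 0.58 110 86 c [-32.6  35.7  76.9] n [0.892 0.034 0.451] tilt 63.2 range [[-45.8, -12.1, 14.4], [-1.7, 58.4, 102.9]]
```

Call:
{"op": "send_rows", "data": {"deltas": [{"offset": [-0.01, 0.035, 0], "delta_rot": [0, 0, -0.05]}, {"offset": [-0.01, 0.035, 0], "delta_rot": [0, 0, -0.05]}, {"offset": [-0.01, 0.035, 0], "delta_rot": [0, 0, -0.05]}, {"offset": [-0.01, 0.035, 0], "delta_rot": [0, 0, -0.05]}, {"offset": [-0.01, 0.035, 0], "delta_rot": [0, 0, -0.05]}, {"offset": [0, 0.04, 0], "delta_rot": [0, 0, -0.05]}, {"offset": [0, 0.04, 0], "delta_rot": [0, 0, -0.05]}, {"offset": [0, 0.04, 0], "delta_rot": [0, 0, -0.05]}, {"offset": [0, 0.04, 0], "delta_rot": [0, 0, -0.05]}, {"offset": [0, 0.04, 0], "delta_rot": [0, 0, -0.05]}]}}

```text
time_s: 21.42
tcp_pos: [507.4, -68.4, 80.4]
eef_rot: [0.464, 0.57, 0.418, -0.533]
wrist_force: [-0.7, 0.0, 1.0]
width: 55.9
```

```bash
python3 - <<'E'
from h import *
plan([(tcp(86,-1,55,0,14,False),ori(-1,True),7)])
E
python3 tilt.py
```

```text
th 86 phi -1 TCP [20.  80.3] tips back [-8. 84.] front [47. 85.] clear back 0.7 front 40.2 outer z 84 85
[{"offset":[-0.0,0.03,-0.0],"delta_rot":[0.0,-0.0,-0.07]},{"offset":[-0.0,0.03,-0.0],"delta_rot":[0.0,-0.0,-0.07]},{"offset":[-0.0,0.03,-0.0],"delta_rot":[0.0,-0.0,-0.07]},{"offset":[-0.0,0.03,-0.0],"delta_rot":[0.0,-0.0,-0.07]},{"offset":[-0.0,0.03,-0.0],"delta_rot":[0.0,-0.0,-0.07]},{"offset":[-0.0,0.03,-0.0],"delta_rot":[0.0,-0.0,-0.07]},{"offset":[-0.0,0.03,-0.0],"delta_rot":[0.0,-0.0,-0.07]}]
t 21.43 tcp stop [  7.9 -15.   78.4] toolx [ 0.083  0.    -0.997] tooly [0.997 0.004 0.083] F stop [-0.7  -0.14  1.05] w 55.9 j [-0.21  0.06  1.7  -0.    1.3   0.02]
score 0.96 331 246 c [-14.6  14.4  60.2] n [ 0.984 -0.008  0.176] tilt 79.9 range [[-22.4, -60.8, 16.9], [0.8, 57.4, 105.6]]
```

Call:
{"op": "send_rows", "data": {"deltas": [{"offset": [0, -0.045, 0], "delta_rot": [0, 0, -0.05]}, {"offset": [0, -0.02, 0], "delta_rot": [0, 0, -0.05]}], "jaw": 58}}

```text
time_s: 21.78
tcp_pos: [503.3, -67.4, 80.0]
eef_rot: [0.46, 0.567, 0.423, -0.537]
wrist_force: [-0.5, 0.4, -0.1]
width: 49.8
```

Call:
{"op": "send_rows", "data": {"deltas": [{"offset": [0, -0.045, 0], "delta_rot": [0, 0, -0.05]}, {"offset": [0, -0.02, 0], "delta_rot": [0, 0, -0.05]}], "jaw": 51}}

```text
time_s: 22.02
tcp_pos: [499.1, -66.5, 79.7]
eef_rot: [0.456, 0.564, 0.427, -0.54]
wrist_force: [0.7, -1.0, -0.1]
width: 43.0
```

Call:
{"op": "send_rows", "data": {"deltas": [{"offset": [0, -0.045, 0], "delta_rot": [0, 0, -0.05]}, {"offset": [0, -0.02, 0], "delta_rot": [0, 0, -0.05]}], "jaw": 44}}

```text
time_s: 22.28
tcp_pos: [495.1, -65.6, 79.5]
eef_rot: [0.452, 0.561, 0.431, -0.544]
wrist_force: [0.2, -0.9, -0.3]
width: 38.0
```

Call:
{"op": "send_rows", "data": {"deltas": [{"offset": [0, -0.045, 0], "delta_rot": [0, 0, -0.05]}, {"offset": [0, -0.02, 0], "delta_rot": [0, 0, -0.05]}], "jaw": 37}}

```text
time_s: 22.52
tcp_pos: [491.0, -64.6, 79.4]
eef_rot: [0.448, 0.557, 0.435, -0.547]
wrist_force: [0.8, -1.0, 0.2]
width: 32.0
```

```bash
python3 - <<'E'
from h import *
w=pose()[2]["width"]
plan([(tcp(84,-1,w,0,14,False),ori(-1,True),5),(tcp(90,0,w,0,14,False),ori(0,True),5)])
tcp(90,0,w,0,14,True)
E
python3 tilt.py
```

```text
th 84 phi -1 TCP [ 5.  83.1] tips back [-11.  83.] front [21. 84.] clear back 1.2 front 16.6 outer z 83 84
th 90 phi 0 TCP [15.  83.4] tips back [-1. 84.] front [31. 84.] clear back 0.0 front 18.0 outer z 84 84
[{"offset":[-0.02,0.05,-0.0],"delta_rot":[0.01,0.0,-0.01]},{"offset":[-0.02,0.05,-0.0],"delta_rot":[0.01,0.0,-0.01]},{"offset":[-0.02,0.05,-0.0],"delta_rot":[0.01,0.0,-0.01]},{"offset":[-0.02,0.05,-0.0],"delta_rot":[0.01,0.0,-0.01]},{"offset":[-0.02,0.05,-0.0],"delta_rot":[0.01,0.0,-0.01]},{"offset":[-0.0,0.03,0.0],"delta_rot":[-0.0,0.0,-0.03]},{"offset":[-0.0,0.03,0.0],"delta_rot":[0.0,0.0,-0.02]},{"offset":[-0.0,0.03,0.0],"delta_rot":[0.0,-0.0,-0.02]},{"offset":[-0.0,0.03,0.0],"delta_rot":[0.0,0.0,-0.02]},{"offset":[-0.0,0.03,0.0],"delta_rot":[0.0,0.0,-0.02]}]
th 90 phi 0 TCP [-3.  90.4] tips back [-19.  91.] front [13. 91.] clear back 18.0 front -0.0 outer z 91 91
t 22.52 tcp stop [ -8.9 -15.   77.4] toolx [ 0.024 -0.    -1.   ] tooly [1.    0.004 0.024] F stop [ 0.99 -0.82  0.21] w 32.0 j [-0.21  0.06  1.7  -0.    1.36  0.02]
score 0.89 296 206 c [-17.3  21.9  64. ] n [ 0.98  -0.019  0.197] tilt 78.6 range [[-26.0, -32.1, 18.3], [-2.5, 57.9, 107.0]]
```

Call:
{"op": "send_rows", "data": {"deltas": [{"offset": [-0.02, 0.04, 0], "delta_rot": [0, 0, -0.02]}, {"offset": [-0.02, 0.04, 0], "delta_rot": [0, 0, -0.02]}, {"offset": [-0.02, 0.04, 0], "delta_rot": [0, 0, -0.02]}, {"offset": [-0.02, 0.04, 0], "delta_rot": [0, 0, -0.02]}, {"offset": [-0.02, 0.03, 0], "delta_rot": [0, 0, -0.02]}, {"offset": [0, 0.03, 0], "delta_rot": [0, 0, -0.02]}, {"offset": [0, 0.03, 0], "delta_rot": [0, 0, -0.02]}, {"offset": [0, 0.03, 0], "delta_rot": [0, 0, -0.02]}, {"offset": [0, 0.03, 0], "delta_rot": [0, 0, -0.02]}]}}

```text
time_s: 23.75
tcp_pos: [510.6, -69.1, 86.1]
eef_rot: [-0.441, -0.552, -0.442, 0.553]
wrist_force: [-0.0, -0.1, 0.3]
width: 31.6
```

```bash
python3 - <<'E'
from h import *
w=pose()[2]["width"]
plan([(tcp(94,0,w,0,14,False),ori(0,True),5),(tcp(99,2,w,0,14,False),ori(2,True),6)])
tcp(99,2,w,0,12,True);tcp(105,3,w,0,12,True)
E
python3 tilt.py
```

```text
th 94 phi 0 TCP [21.7 84.2] tips back [ 6. 85.] front [37. 85.] clear back -1.0 front 18.5 outer z 85 85
th 99 phi 2 TCP [29.8 83.9] tips back [14. 85.] front [46. 84.] clear back -1.7 front 19.1 outer z 85 83
[{"offset":[-0.0,0.03,-0.0],"delta_rot":[0.01,0.0,0.0]},{"offset":[-0.0,0.03,-0.0],"delta_rot":[0.01,0.0,0.0]},{"offset":[-0.0,0.03,-0.0],"delta_rot":[0.01,0.0,0.0]},{"offset":[-0.0,0.03,-0.0],"delta_rot":[0.01,0.0,0.0]},{"offset":[-0.0,0.03,-0.0],"delta_rot":[0.01,0.0,0.0]},{"offset":[0.0,0.02,-0.0],"delta_rot":[0.0,-0.0,-0.04]},{"offset":[0.0,0.02,-0.0],"delta_rot":[0.0,-0.0,-0.04]},{"offset":[0.0,0.02,-0.0],"delta_rot":[0.0,0.0,-0.04]},{"offset":[0.0,0.02,-0.0],"delta_rot":[0.0,-0.0,-0.04]},{"offset":[0.0,0.02,-0.0],"delta_rot":[-0.0,0.0,-0.04]},{"offset":[0.0,0.02,0.0],"delta_rot":[0.0,0.0,-0.04]}]
th 99 phi 2 TCP [13.2 91.7] tips back [-3. 93.] front [29. 92.] clear back 15.9 front 1.5 outer z 93 91
th 105 phi 3 TCP [23.7 89.7] tips back [ 8. 91.] front [40. 89.] clear back 14.4 front 2.5 outer z 92 89
t 23.75 tcp stop [ 11.2 -15.   84.1] toolx [-0.003 -0.    -1.   ] tooly [ 1.     0.004 -0.003] F stop [-0.01 -0.11  0.28] w 31.6 j [-0.21  0.13  1.62 -0.    1.4   0.02]
score 0.91 599 492 c [-0.6  2.9 51.9] n [-0.998  0.003  0.061] tilt -86.5 range [[-4.3, -78.6, 11.0], [10.1, 56.4, 106.8]]
```

Call:
{"op": "send_rows", "data": {"deltas": [{"offset": [0, 0, 0], "delta_rot": [0, 0, 0]}, {"offset": [0, 0.03, 0], "delta_rot": [0, 0, -0.03]}, {"offset": [0, 0.03, 0], "delta_rot": [0, 0, -0.04]}, {"offset": [0, 0.03, 0], "delta_rot": [0, 0, -0.04]}, {"offset": [0, 0.03, 0], "delta_rot": [0, 0, -0.04]}, {"offset": [0, 0.03, 0], "delta_rot": [0, 0, -0.04]}, {"offset": [0, 0.03, 0], "delta_rot": [0, 0, -0.04]}, {"offset": [0, 0.02, 0], "delta_rot": [0, 0, -0.04]}, {"offset": [0, 0.02, 0], "delta_rot": [0, 0, -0.04]}, {"offset": [0, 0.02, 0], "delta_rot": [0, 0, 0]}], "jaw": 30}}

```text
time_s: 25.1
tcp_pos: [525.8, -72.5, 85.7]
eef_rot: [-0.428, -0.541, -0.455, 0.563]
wrist_force: [0.5, 0.5, -0.4]
width: 25.8
```

```bash
python3 tilt.py; python3 -c "
from h import *
w=pose()[2]['width'];tcp(99,2,w,0,14,False);tcp(100,3,w,0,12,True);tcp(105,3,w,0,12,True)"
```

```text
t 25.1 tcp stop [ 26.8 -14.9  83.7] toolx [-0.049 -0.    -0.999] tooly [ 0.999  0.004 -0.049] F stop [ 0.43  0.57 -0.4 ] w 25.8 j [-0.21  0.2   1.53  0.    1.45  0.01]
score 0.82 784 640 c [11.4 -0.2 53.2] n [-0.957  0.005  0.288] tilt -73.2 range [[-0.9, -82.4, 13.5], [30.3, 55.5, 102.8]]
th 99 phi 2 TCP [26.8 84.4] tips back [14. 85.] front [40. 84.] clear back -1.7 front 13.0 outer z 85 84
th 100 phi 3 TCP [17.9 92. ] tips back [ 5. 93.] front [31. 91.] clear back 9.9 front 1.5 outer z 94 91
th 105 phi 3 TCP [26.8 90. ] tips back [14. 91.] front [40. 89.] clear back 8.5 front 2.5 outer z 92 89
```

Call:
{"op": "send_rows", "data": {"deltas": [{"offset": [-0.04, 0, 0], "delta_rot": [0, 0, -0.1]}, {"offset": [-0.02, 0, 0], "delta_rot": [0, 0, -0.1]}], "jaw": 36}}

```text
time_s: 25.45
tcp_pos: [525.8, -72.5, 89.6]
eef_rot: [-0.42, -0.534, -0.463, 0.569]
wrist_force: [0.7, -0.0, 0.4]
width: 30.8
```

Call:
{"op": "send_rows", "data": {"deltas": [{"offset": [-0.02, 0, 0], "delta_rot": [0, 0, -0.1]}, {"offset": [0, 0, 0], "delta_rot": [0, 0, -0.1]}], "jaw": 42}}

```text
time_s: 25.7
tcp_pos: [526.1, -72.6, 91.2]
eef_rot: [-0.411, -0.528, -0.471, 0.575]
wrist_force: [0.8, 0.1, 0.4]
width: 35.6
```

```bash
python3 tilt.py; python3 -c "
from h import *
w=pose()[2]['width']
plan([(tcp(t,p,w,0,12,True),ori(p,True),4) for t,p in((114,9),(122,14),(130,19))])"
```

```text
t 25.7 tcp stop [ 27.1 -14.9  89.2] toolx [-0.107 -0.001 -0.994] tooly [ 0.994  0.004 -0.107] F stop [0.8  0.27 0.4 ] w 35.6 j [-0.21  0.24  1.48  0.    1.53  0.01]
score 0.61 975 738 c [14.4 -4.7 52.1] n [-0.942  0.001  0.336] tilt -70.4 range [[-0.7, -83.2, 10.1], [37.7, 56.2, 102.0]]
th 114 phi 9 TCP [36.1 85.9] tips back [19. 90.] front [54. 84.] clear back 17.3 front 3.1 outer z 92 82
th 122 phi 14 TCP [48.2 80.8] tips back [31. 86.] front [66. 77.] clear back 16.2 front 3.7 outer z 90 74
th 130 phi 19 TCP [59.4 74. ] tips back [43. 81.] front [77. 69.] clear back 15.0 front 4.3 outer z 85 64
[{"offset":[0.01,0.04,-0.0],"delta_rot":[0.01,0.0,-0.09]},{"offset":[0.01,0.04,-0.0],"delta_rot":[0.01,0.0,-0.09]},{"offset":[0.01,0.04,-0.0],"delta_rot":[0.01,0.0,-0.09]},{"offset":[0.01,0.04,-0.0],"delta_rot":[0.01,0.0,-0.09]},{"offset":[0.01,0.05,-0.0],"delta_rot":[0.0,-0.0,-0.16]},{"offset":[0.01,0.05,-0.0],"delta_rot":[-0.0,0.0,-0.16]},{"offset":[0.01,0.05,-0.0],"delta_rot":[0.0,0.0,-0.16]},{"offset":[0.01,0.05,0.0],"delta_rot":[0.0,0.0,-0.16]},{"offset":[0.02,0.05,0.0],"delta_rot":[-0.0,0.0,-0.16]},{"offset":[0.02,0.05,0.0],"delta_rot":[-0.0,0.0,-0.16]},{"offset":[0.01,0.05,-0.0],"delta_rot":[0.0,0.0,-0.16]},{"offset":[0.01,0.05,0.0],"delta_rot":[-0.0,0.0,-0.16]}]
```

Call:
{"op": "send_rows", "data": {"deltas": [{"offset": [0.02, 0.04, 0], "delta_rot": [0, 0, -0.1]}, {"offset": [0.02, 0.04, 0], "delta_rot": [0, 0, -0.1]}, {"offset": [0.02, 0.04, 0], "delta_rot": [0, 0, -0.1]}, {"offset": [0.02, 0.04, 0], "delta_rot": [0, 0, -0.1]}, {"offset": [0.01, 0.05, 0], "delta_rot": [0, 0, -0.16]}, {"offset": [0.01, 0.05, 0], "delta_rot": [0, 0, -0.16]}, {"offset": [0.01, 0.05, 0], "delta_rot": [0, 0, -0.16]}, {"offset": [0.01, 0.05, 0], "delta_rot": [0, 0, -0.16]}]}}

```text
time_s: 26.8
tcp_pos: [547.0, -77.3, 79.0]
eef_rot: [-0.366, -0.49, -0.51, 0.605]
wrist_force: [0.7, 0.1, -0.4]
width: 36.1
```

```bash
python3 tilt.py; python3 -c "
from h import *
w=pose()[2]['width']
plan([(tcp(t,p,w,0,12,True),ori(p,True),4) for t,p in((130,19),(138,23),(146,27))])"
```

```text
t 26.8 tcp stop [ 48.5 -14.8  77. ] toolx [-0.26  -0.001 -0.966] tooly [ 0.966  0.003 -0.26 ] F stop [ 0.65  0.28 -0.37] w 36.1 j [-0.21  0.43  1.28  0.    1.69  0.01]
score 0.66 1099 805 c [27.2 -7.6 49.7] n [-0.827 -0.006  0.562] tilt -55.8 range [[2.7, -85.5, 13.3], [59.2, 55.2, 91.7]]
th 130 phi 19 TCP [59.1 74. ] tips back [42. 81.] front [77. 69.] clear back 15.5 front 4.3 outer z 86 64
th 138 phi 23 TCP [69.3 65.3] tips back [53. 73.] front [86. 59.] clear back 13.8 front 5.1 outer z 79 54
th 146 phi 27 TCP [78.  55.3] tips back [62. 64.] front [95. 48.] clear back 11.9 front 5.8 outer z 71 41
[{"offset":[-0.0,0.05,-0.0],"delta_rot":[0.01,0.0,-0.12]},{"offset":[-0.0,0.05,-0.0],"delta_rot":[0.01,0.0,-0.12]},{"offset":[-0.0,0.04,-0.0],"delta_rot":[0.01,0.0,-0.12]},{"offset":[-0.0,0.04,-0.0],"delta_rot":[0.01,0.0,-0.12]},{"offset":[0.02,0.05,0.0],"delta_rot":[-0.0,-0.0,-0.13]},{"offset":[0.02,0.05,0.0],"delta_rot":[-0.0,-0.0,-0.12]},{"offset":[0.02,0.05,-0.0],"delta_rot":[0.0,0.0,-0.13]},{"offset":[0.02,0.05,0.0],"delta_rot":[0.0,-0.0,-0.12]},{"offset":[0.02,0.05,0.0],"delta_rot":[0.0,0.0,-0.12]},{"offset":[0.02,0.05,-0.0],"delta_rot":[0.0,0.0,-0.12]},{"offset":[0.02,0.05,-0.0],"delta_rot":[0.0,-0.0,-0.13]},{"offset":[0.02,0.05,0.0],"delta_rot":[0.0,-0.0,-0.12]}]
```

Call:
{"op": "send_rows", "data": {"deltas": [{"offset": [0, 0.05, 0], "delta_rot": [0, 0, -0.12]}, {"offset": [0, 0.05, 0], "delta_rot": [0, 0, -0.12]}, {"offset": [0, 0.05, 0], "delta_rot": [0, 0, -0.12]}, {"offset": [0, 0.05, 0], "delta_rot": [0, 0, -0.12]}, {"offset": [0.02, 0.05, 0], "delta_rot": [0, 0, -0.13]}, {"offset": [0.02, 0.05, 0], "delta_rot": [0, 0, -0.13]}, {"offset": [0.02, 0.05, 0], "delta_rot": [0, 0, -0.13]}, {"offset": [0.02, 0.05, 0], "delta_rot": [0, 0, -0.13]}]}}

```text
time_s: 27.9
tcp_pos: [569.1, -82.3, 66.0]
eef_rot: [-0.32, -0.451, -0.545, 0.631]
wrist_force: [0.9, 0.0, 0.1]
width: 35.7
```

```bash
python3 tilt.py; python3 -c "
from h import *
w=pose()[2]['width']
plan([(tcp(t,p,w,0,12,True),ori(p,True),4) for t,p in((146,27),(154,31),(160,34))])"
```

```text
t 27.9 tcp stop [ 71.2 -14.8  64. ] toolx [-0.399 -0.002 -0.917] tooly [ 0.917  0.003 -0.399] F stop [0.9  0.23 0.05] w 35.7 j [-0.21  0.63  1.07  0.    1.85  0.01]
th 146 phi 27 TCP [78.2 55.3] tips back [63. 64.] front [95. 48.] clear back 11.5 front 5.8 outer z 71 41
th 154 phi 31 TCP [85.3 44.1] tips back [71. 54.] front [101.  36.] clear back 9.5 front 6.5 outer z 62 28
th 160 phi 34 TCP [89.6 35.2] tips back [75. 46.] front [105.  26.] clear back 7.9 front 7.1 outer z 54 18
[{"offset":[0.02,0.04,-0.0],"delta_rot":[0.01,0.0,-0.11]},{"offset":[0.02,0.04,-0.0],"delta_rot":[0.01,0.0,-0.11]},{"offset":[0.02,0.04,-0.0],"delta_rot":[0.01,0.0,-0.11]},{"offset":[0.02,0.04,-0.0],"delta_rot":[0.01,0.0,-0.11]},{"offset":[0.03,0.05,0.0],"delta_rot":[0.0,-0.0,-0.12]},{"offset":[0.03,0.05,-0.0],"delta_rot":[-0.0,0.0,-0.12]},{"offset":[0.03,0.05,-0.0],"delta_rot":[-0.0,0.0,-0.12]},{"offset":[0.03,0.05,0.0],"delta_rot":[-0.0,0.0,-0.12]},{"offset":[0.02,0.03,0.0],"delta_rot":[-0.0,0.0,-0.09]},{"offset":[0.02,0.03,0.0],"delta_rot":[0.0,0.0,-0.09]},{"offset":[0.02,0.03,0.0],"delta_rot":[0.0,0.0,-0.09]},{"offset":[0.02,0.04,-0.0],"delta_rot":[-0.0,0.0,-0.09]}]
```

Call:
{"op": "send_rows", "data": {"deltas": [{"offset": [0.02, 0.04, 0], "delta_rot": [0, 0, -0.11]}, {"offset": [0.02, 0.04, 0], "delta_rot": [0, 0, -0.11]}, {"offset": [0.02, 0.04, 0], "delta_rot": [0, 0, -0.11]}, {"offset": [0.02, 0.04, 0], "delta_rot": [0, 0, -0.11]}, {"offset": [0.03, 0.05, 0], "delta_rot": [0, 0, -0.12]}, {"offset": [0.03, 0.05, 0], "delta_rot": [0, 0, -0.12]}]}}

```text
time_s: 28.75
tcp_pos: [579.6, -84.7, 50.4]
eef_rot: [-0.288, -0.422, -0.567, 0.646]
wrist_force: [-0.4, 0.9, -0.2]
width: 36.0
```

```bash
python3 tilt.py; python3 -c "
from h import *
w=pose()[2]['width']
im,d=robot.get_image('side'); cv2.imwrite('pics/s8.png',cv2.resize(im[150:300,230:395],None,fx=4,fy=4))
plan([(tcp(t,p,w,0,12,True),ori(p,True),4) for t,p in((156,32),(163,35),(168,36))])"
```

```text
t 28.75 tcp stop [ 82.  -14.8  48.4] toolx [-0.489 -0.002 -0.872] tooly [ 0.872  0.003 -0.49 ] F stop [-0.58  0.82 -0.22] w 36.0 j [-0.21  0.76  0.94  0.01  1.96  0.01]
score 0.91 1291 866 c [ 46.5 -11.9  35.4] n [-0.465 -0.004  0.885] tilt -27.7 range [[8.1, -86.5, 13.5], [90.9, 55.1, 58.9]]
th 156 phi 32 TCP [86.9 41.2] tips back [72. 51.] front [103.  33.] clear back 8.9 front 6.7 outer z 59 25
th 163 phi 35 TCP [91.4 30.3] tips back [77. 41.] front [107.  21.] clear back 6.7 front 7.4 outer z 50 13
th 168 phi 36 TCP [93.7 21.8] tips back [80. 33.] front [109.  12.] clear back 4.5 front 8.0 outer z 42 4
[{"offset":[0.01,0.03,-0.0],"delta_rot":[0.01,0.0,-0.08]},{"offset":[0.01,0.03,-0.0],"delta_rot":[0.01,0.0,-0.08]},{"offset":[0.01,0.03,-0.0],"delta_rot":[0.01,0.0,-0.08]},{"offset":[0.01,0.03,-0.0],"delta_rot":[0.01,0.0,-0.08]},{"offset":[0.03,0.04,-0.0],"delta_rot":[0.0,0.0,-0.09]},{"offset":[0.03,0.04,-0.0],"delta_rot":[0.0,-0.0,-0.09]},{"offset":[0.03,0.04,-0.0],"delta_rot":[0.0,0.0,-0.09]},{"offset":[0.03,0.04,0.0],"delta_rot":[0.0,0.0,-0.09]},{"offset":[0.02,0.03,0.0],"delta_rot":[-0.0,0.0,-0.03]},{"offset":[0.02,0.03,0.0],"delta_rot":[0.0,-0.0,-0.03]},{"offset":[0.02,0.03,0.0],"delta_rot":[0.0,0.0,-0.03]},{"offset":[0.02,0.03,0.0],"delta_rot":[0.0,0.0,-0.03]}]
```

View pics/s8.png

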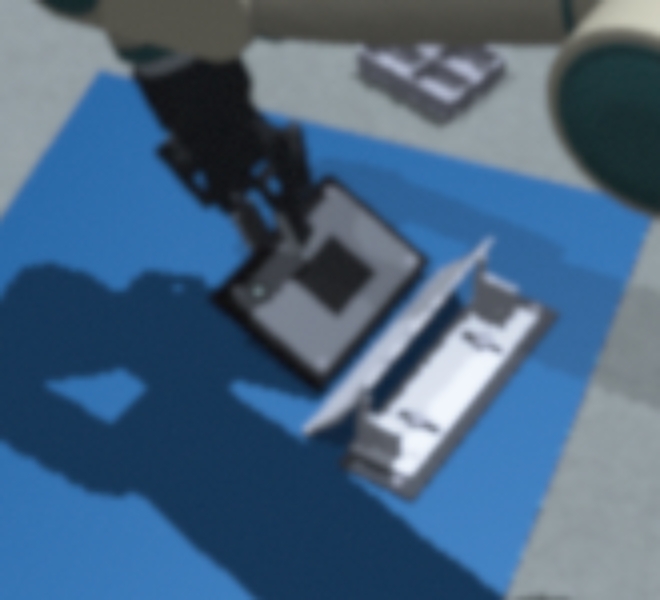

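The grey back is up, held on the front finger near (265,240), with the heel just in front of the stop. I keep lowering.

Call:
{"op": "send_rows", "data": {"deltas": [{"offset": [0.015, 0.035, 0], "delta_rot": [0, 0, -0.08]}, {"offset": [0.015, 0.035, 0], "delta_rot": [0, 0, -0.08]}, {"offset": [0.015, 0.035, 0], "delta_rot": [0, 0, -0.08]}, {"offset": [0.015, 0.035, 0], "delta_rot": [0, 0, -0.08]}, {"offset": [0.03, 0.04, 0], "delta_rot": [0, 0, -0.09]}, {"offset": [0.03, 0.04, 0], "delta_rot": [0, 0, -0.09]}, {"offset": [0.03, 0.04, 0], "delta_rot": [0, 0, -0.09]}]}}

```text
time_s: 29.78
tcp_pos: [588.4, -86.7, 33.8]
eef_rot: [-0.259, -0.397, -0.585, 0.658]
wrist_force: [0.5, -0.2, -1.4]
width: 35.9
```

```bash
python3 tilt.py; python3 -c "
from h import *
w=pose()[2]['width']
plan([(tcp(t,p,w,0,12,True),ori(p,True),4) for t,p in((163,35),(167,36))])"
```

```text
t 29.77 tcp stop [ 91.  -14.7  31.8] toolx [-0.563 -0.002 -0.826] tooly [ 0.826  0.003 -0.563] F stop [ 0.53 -0.06 -1.42] w 35.9 j [-0.21  0.88  0.81  0.01  2.05  0.01]
score 0.92 1282 891 c [ 50.4 -11.9  26.1] n [-0.233  0.001  0.972] tilt -13.5 range [[5.3, -86.9, 12.5], [97.2, 54.8, 39.3]]
th 163 phi 35 TCP [91.2 30.4] tips back [77. 42.] front [107.  21.] clear back 7.1 front 7.4 outer z 50 13
th 167 phi 36 TCP [93.1 23.7] tips back [79. 35.] front [108.  14.] clear back 5.4 front 7.9 outer z 44 5
[{"offset":[0.0,0.0,-0.0],"delta_rot":[0.01,0.0,-0.02]},{"offset":[0.0,0.0,-0.0],"delta_rot":[0.01,0.0,-0.02]},{"offset":[0.0,0.0,-0.0],"delta_rot":[0.01,0.0,-0.02]},{"offset":[0.0,0.0,-0.0],"delta_rot":[0.01,0.0,-0.02]},{"offset":[0.02,0.02,0.0],"delta_rot":[-0.0,0.0,-0.03]},{"offset":[0.02,0.02,-0.0],"delta_rot":[0.0,0.0,-0.03]},{"offset":[0.02,0.02,-0.0],"delta_rot":[0.0,0.0,-0.03]},{"offset":[0.02,0.02,0.0],"delta_rot":[0.0,0.0,-0.03]}]
```

Call:
{"op": "send_rows", "data": {"deltas": [{"offset": [0.027, 0.02, 0], "delta_rot": [0, 0, 0]}, {"offset": [0.027, 0.02, 0], "delta_rot": [0, 0, 0]}, {"offset": [0.027, 0.02, 0], "delta_rot": [0, 0, 0]}, {"offset": [0.027, 0.02, 0], "delta_rot": [0, 0, 0]}]}}

```text
time_s: 30.38
tcp_pos: [588.6, -86.7, 25.6]
eef_rot: [-0.259, -0.397, -0.585, 0.658]
wrist_force: [-0.2, -0.4, 0.4]
width: 35.5
```

```bash
python3 tilt.py
```

```text
t 30.38 tcp stop [ 91.2 -14.7  23.6] toolx [-0.563 -0.002 -0.826] tooly [ 0.826  0.003 -0.563] F stop [-0.07 -0.47  0.45] w 35.5 j [-0.21  0.89  0.82  0.01  2.04  0.01]
score 0.75 1184 831 c [ 44.6 -13.5  14.3] n [-0.007 -0.004  1.   ] tilt -0.4 range [[0.1, -85.2, 7.3], [93.3, 55.4, 19.9]]
```

The tablet now reads flat, and the finger slid out from under its edge. Next I withdraw along the fingers, up and outward.

Call:
{"op": "send_rows", "data": {"deltas": [{"offset": [-0.1, 0, 0], "delta_rot": [0, 0, 0]}, {"offset": [-0.3, 0, 0], "delta_rot": [0, 0, 0]}, {"offset": [-0.5, 0, 0], "delta_rot": [0, 0, 0]}, {"offset": [-0.7, 0, 0], "delta_rot": [0, 0, 0.2]}, {"offset": [-0.7, 0, 0.3], "delta_rot": [0, 0, 0.5]}, {"offset": [-0.5, 0, -0.9], "delta_rot": [0, 0, 0.5]}, {"offset": [-0.2, 0, -0.9], "delta_rot": [0, 0, 0.5]}, {"offset": [0, 0, -0.9], "delta_rot": [0, 0, 0.5]}, {"offset": [0, 0, 0], "delta_rot": [0, 0, 0]}]}}

```text
time_s: 31.6
tcp_pos: [718.3, 34.5, 185.7]
eef_rot: [-0.359, -0.487, -0.514, 0.608]
wrist_force: [-0.9, 0.0, -0.5]
width: 35.8
```

```bash
python3 tilt.py; python3 - <<'E'
from h import *
im,d=robot.get_image("side"); cv2.imwrite('pics/end.png',im)
im,d=robot.get_image("top"); cv2.imwrite('pics/endt.png',im)
Q=instop(world("top",d).reshape(-1,3)); b=(d.ravel()>0)&(Q[:,0]>-2)&(Q[:,0]<150)&(abs(Q[:,1])<110)&(Q[:,2]>9)&(Q[:,2]<40)
T=Q[b]; print(cv2.minAreaRect(T[:,:2].astype(np.float32)),np.percentile(T[:,2],[2,50,98]))
for n in("screw_tray","driver","flux_jar","tablet"): print(n,[np.round(x["centre"]).tolist() for x in robot.landmark_of(n,"top")[:3]])
E
```

```text
t 31.6 tcp stop [190.6 132.4 183.7] toolx [-0.275  0.002 -0.961] tooly [ 0.961  0.002 -0.275] F stop [-0.91 -0.18 -0.46] w 35.8 j [-0.03  0.95  0.32  0.07  2.14  0.23]
score 0.72 1168 831 c [ 47.2 -13.7  14.5] n [0.002 0.003 1.   ] tilt 0.1 range [[1.6, -86.3, 8.4], [93.9, 54.6, 20.1]]
((54.46574783325195, -38.78377151489258), (105.04003143310547, 110.83113861083984), 0.47249317169189453) [ 9.92413774 14.41946772 19.24411847]
screw_tray [[559.0, -360.0, 2.0]]
driver [[573.0, 375.0, 4.0]]
flux_jar [[448.0, 349.0, -1.0]]
tablet [[342.0, -460.0, -4.0], [555.0, -83.0, 16.0]]
```

View pics/endt.png

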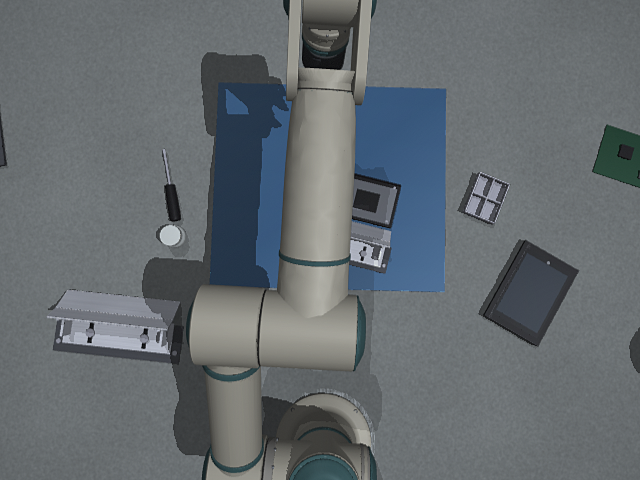

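The tablet lies flat with its grey back up in front of the stop, seen at about (375,200) px. Its centre is about 54 mm out and 14 mm off the middle line. The bystanders are where they were, so I hand in.

```bash
python3 -c "
from h import *
print(robot.sign_off())"
```

```text
the job is handed in; nothing more can be done
None
```

The tablet is turned over. It lies screen down and flat on the mat in front of the stop, untouched, and I handed the job in at about 32 s. No verdict was reported.

**Leaning:** I pushed the heel with both open fingers until the push rose firmly. The highest reading was about 7.7 N. I then backed off and the tablet leaned by itself at 54.3°, uniform across its width, with the heel about 1 mm from the stop's origin.

**Tipping:** I straddled the top edge loosely, without gripping. I tipped the tablet past upright to about 107° and lowered it on the front finger to about 166°.

**Last checks:**

| What | Result | Needed |
|---|---|---|
| Flatness | within about 0.5°, grey back up | within 3.5° |
| Distance out from the stop's origin | centre about 54 mm | 20 to 170 mm |
| Offset from the middle line | about 14 mm | within 80 mm |
| Tray, screwdriver and jar | no shift beyond the detector's few mm | under 15 mm |

**What I could not confirm:**
- **Final drop:** the free edge slid off the finger during the last lowering step, from an estimated 24 mm or less. That is under the 35 mm limit, but I did not measure the turning speed directly.
- **Forces:** these were read only at the end of each move, so brief peaks in between were not seen.
- **Lean from the side camera:** it read about 53°, against 54.3° from the unobstructed top view. I relied on the top view.

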